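# Space out the slats of a slatted panel

## Task

Lay the two long loose slats flat on the plywood panel, side by side with the slat already screwed on and their ends in line with it: the narrow one next to it, then the wide one. Set both gaps with the wooden spacer block, beginning at the screwed slat and stepping it along the row: each slat is laid up against the spacer while that stands lengthwise on the panel against the slat before. When both gaps equal the spacer's thickness, take the spacer out and stand it upright on the bench off the panel; leave the short offcut, the glue bottle, the screw jar and the hand plane where they are.

Things in the scene. Friction and masses are not known exactly. Their poses are not given: they have to be found in the camera images.
- panel: Fixed plywood panel flat on the bench, 210 mm (x) by 300 mm (y), 18 mm thick; place and yaw (up to 0.2 rad) vary. Origin: centre of its underside. A 40 mm wide slat is screwed on top near its +y edge, centred at y = +120 mm; the row goes on towards -y. With both gaps 45 mm the slats' centres lie at x = 0, y = +38 (narrow) and -51 mm (wide), their lengths along x.
- first_slat (a point): Centre of the underside of the screwed slat (160 mm along x, 40 mm along y, 30 mm high), on the panel's top face, 18 mm above the bench; axes as the panel's. Slats and spacer only rest on the panel and slide when pushed.
- slat_narrow: Loose dark hardwood slat, a plain bar 160 mm long, 34 mm wide, 30 mm high, about 0.13 kg; lies flat on the bench beside the panel. Origin: centre of its underside; x along its length, y across its width, z up. Slats and offcut change places.
- offcut: Bystander: offcut of the same dark wood lying among the slats, 100 mm long, 44 mm wide, 30 mm high, to be left alone. Origin: centre of its underside; x along its length.
- slat_wide: Loose dark hardwood slat, a plain bar 160 mm long, 54 mm wide, 30 mm high, about 0.2 kg; lies flat on the bench beside the panel. Origin: centre of its underside; x along its length, y across its width, z up. Slats and offcut change places.
- spacer: Loose wooden spacer block, 0.16 kg, upright on the bench between slats and panel: base 100 mm long (x), 45 mm thick (y: the gap), 34 mm high; on it a centred grip rib 60 mm (x) by 22 mm (y), 68 mm high in all, so it rises above the slats and can be pinched across y. Origin: centre of its underside. A finger fits in the gap beside it, as slats are longer; open only a little there.
- glue: Bystander: closed white glue bottle, 56 mm across, 150 mm tall, standing on the bench between the slats and the panel. Origin: centre of its underside.
- jar: Bystander: closed glass jar, 68 mm across, 90 mm tall, standing on the bench between the slats and the panel. Origin: centre of its underside. It may have changed places with the bottle.
- plane: Bystander: wooden hand plane on the bench beyond the slats (-y), 180 mm long (x), 50 mm wide, 75 mm high with its handle. Origin: centre of its underside.

How it is judged (in metres and radians):
On the way, in this order (a step that is already met when the one before it is completed fails the run):
1. the spacer stands in the gap on the panel, lengthwise, with the narrow slat one spacer's thickness from the screwed slat (within 4 mm), flat and in line (horizontal distance between slat_narrow and first_slat between 0.078 and 0.086 m and y of slat_narrow in the frame of panel between 0.026 and 0.05 m and x of slat_narrow in the frame of panel between -0.012 and 0.012 m and angle between the x axis of slat_narrow and the x axis of panel, either way round below 0.04 rad and z of slat_narrow in the frame of panel between 0.015 and 0.021 m and y of spacer in the frame of panel between 0.0655 and 0.0895 m and x of spacer in the frame of panel between -0.06 and 0.06 m and z of spacer in the frame of panel below 0.022 m and angle between the x axis of spacer and the x axis of panel, either way round below 0.07 rad), for 0.2 s.
2. the spacer stands in the gap on the panel, lengthwise, with the wide slat one spacer's thickness from the narrow one (within 4 mm), flat and in line (horizontal distance between slat_wide and slat_narrow between 0.085 and 0.093 m and y of slat_wide in the frame of panel between -0.063 and -0.039 m and x of slat_wide in the frame of panel between -0.012 and 0.012 m and angle between the x axis of slat_wide and the x axis of panel, either way round below 0.04 rad and z of slat_wide in the frame of panel between 0.015 and 0.021 m and y of spacer in the frame of panel between -0.0135 and 0.0105 m and x of spacer in the frame of panel between -0.06 and 0.06 m and z of spacer in the frame of panel below 0.022 m and angle between the x axis of spacer and the x axis of panel, either way round below 0.07 rad), for 0.2 s.
At the end, for the whole second after the job is handed in: Slats flat on the panel, narrow then wide from the screwed one, each gap 45 mm within 4, each centre within 12 mm of its listed place along and across the panel, parallel within 0.04 rad; spacer upright on the bench off the panel; all at rest (horizontal distance between slat_narrow and first_slat between 0.078 and 0.086 m and y of slat_narrow in the frame of panel between 0.026 and 0.05 m and x of slat_narrow in the frame of panel between -0.012 and 0.012 m and angle between the x axis of each of slat_narrow, slat_wide and the x axis of panel, either way round below 0.04 rad and z of slat_narrow in the frame of panel between 0.015 and 0.021 m and linear speed of each of slat_narrow, slat_wide, spacer below 0.01 m/s and horizontal distance between slat_wide and slat_narrow between 0.085 and 0.093 m and y of slat_wide in the frame of panel between -0.063 and -0.039 m and x of slat_wide in the frame of panel between -0.012 and 0.012 m and z of slat_wide in the frame of panel between 0.015 and 0.021 m and height (world z) of spacer below 0.004 m and angle between spacer's own z axis and vertical below 0.1 rad); the robot touches nothing.
It fails at once if the offcut is moved by more than 25 mm or tipped (distance of offcut from where it was at the start of the episode above 0.025 m or angle between offcut's own z axis and vertical above 0.4 rad).
It fails at once if the glue bottle is moved by more than 25 mm or tipped (distance of glue from where it was at the start of the episode above 0.025 m or angle between glue's own z axis and vertical above 0.4 rad).
It fails at once if the screw jar is moved by more than 25 mm or tipped (distance of jar from where it was at the start of the episode above 0.025 m or angle between jar's own z axis and vertical above 0.4 rad).
It fails at once if the hand plane is moved by more than 25 mm or tipped (distance of plane from where it was at the start of the episode above 0.025 m or angle between plane's own z axis and vertical above 0.4 rad).
It also fails if it takes over 72 s, if anything falls off the work surface, if the arm or the gripper's body presses on something with over 40 N, if the wrist force passes 120 N, or if a joint passes its speed limit or range.

## Robot

A 6-joint arm with a two-finger parallel gripper is mounted at the origin on the work surface. World frame = base frame: x ahead of the robot, y to its left, z up, the work surface at z = 0. Lengths are in m, angles in degrees, forces in N, time in s.
With the tool pointing down it reaches from about 0.3 to 0.75 m from the base axis. Payload 8.5 kg.
Tool frame: the origin (TCP) lies at the very end of the fingers, on their centre line; the grasp point (between the pads) lies 19 mm behind it; z points along the fingers, y is the line along which they close (so a half turn about z gives the same grasp; the last joint's range is limited). The gripper opens to 85 mm and grips with 20 to 120 N. Pads are 22 mm wide; open, the fingers measure 114 mm over their backs; the gripper's body (76 mm by 85 mm) begins 54 mm behind the grasp point. The pads swing forward as they close: fully open they stand 13 mm farther back than shut.
Start: joints at [64.842, 21.807, 74.336, -0, 83.858, -12.336], TCP at [0.122, 0.536, 0.231] pointing down, gripper open.
Joint ranges: [-178.18, 178.18], [-50.72, 133.34], [12.68, 142.11], [-81.47, 261.47], [9.98, 163.14], [-165.26, 165.26]. Speed limits (degrees/s): [136.94, 136.94, 180, 180, 180, 180].

## Interface

Orientations are given as a 3x3 rotation matrix whose columns are the frame's x, y, z axes.
In Python, from rig import env, imaging gives the robot as it stands. The module is installed in compiled form; this text tells all that it offers.
- The arm moves only by the tool arm_command, never from a script. Its arguments are lists of equal length, an entry for each row: "turn": the turn, a rotation vector about the tool's x, y, z in units of 5 degrees (1.0 is 5 degrees), a list of three; "xyz": the shift along the tool's x, y, z in units of 50 mm (1.0 is 50 mm), a list of three; "claw": the finger opening in mm, from 0 to 85.4. A call has 1 to 12 rows; each row shifts and turns the commanded pose from where the row before left it, along the tool's axes as they then stand; what a row does not reach is not made up. A row lasts 1/10 s, in which the tool goes at most 50 mm and 8.59 degrees, less where a joint would pass 70% of its speed; a pose out of reach is approached as far as the arm can. A call is refused whole if a number of a shift passes 1 or a number of a turn 1, either way. A call with a gripper value outside its range is refused whole. The fingers move at their own pace and stop on an object; "squeeze" is the grip in N (left out, the last holds). Time passes only in rows, so rows that do not move let the fingers close. It gives the time, the measured TCP pose, the force, the opening and the grip force at its end, in the units of the state.
- env.observe(): the state, without advancing time (a new reading comes with each control period).
- imaging.get_image(name): name is "scene" or "side" or "wrist"; returns (picture, depth): 480x640x3 uint8, blue, green, red; 480x640 float32, m along the optical axis (not along the pixel's ray), 0 where there is no reading.
- imaging.camera_info(name): a dict with "camera_matrix" (3x3 intrinsics, pixels), "rvec" (rotation vector, rad) and "tvec" (3), from world to camera coordinates, as OpenCV has them. Camera axes: x right, y down, z forward; pixel columns grow to the right and rows downward; lengths in m; the calibration is good to about 2 mm. A picture is of the moment at which its call begins: read the wrist's pose just before it. camera_info takes no time and is no camera call; for the wrist camera it gives the pose at the moment of the call.
- env.close_job(): hands the job in; it is judged then, once.
The state is a dict: "time_s": time; "q": joint angles; "qvel": joint speeds; "joint_efforts": joint torques, N m; "position": TCP position; "tool_rot": TCP orientation; "ft_force": force on the tool from outside, world axes, zero at the start; "wrist_torque": the same for the moment, N m; "grip_width": finger opening in m; "gripper_force": force on a finger pad.
Only numpy, scipy, OpenCV 4.12 (cv2) and the standard library are available. Lean on these libraries where they do the work, as an engineer would, in place of code of your own. Each camera call takes 0.05 s, during which the arm holds its last target. There are 200 camera calls.

## Working session

There is one attempt and no reset: what is moved stays moved. The work goes in short steps, Python scripts to look and compute and a tool call to move; the robot and the scene stay as the last step left them, time stands still between calls to the robot, and variables do not carry over. Pictures are saved under pics/ and viewed, at most 10 in all, crops included, and the job is handed in when it is done.

Besides the shell and the picture viewer there is one more tool, called after ">>>" by a JSON object that holds its "method" and its "body", one argument or row to a line. arm_command: Moves the arm, as the interface text tells. Its arguments: {"type":"object","properties":{"turn":{"type":"array"},"xyz":{"type":"array"},"claw":{"type":"array"},"squeeze":{"type":"number"}},"required":["turn","xyz","claw"]}

```bash
mkdir -p pics; cat > h.py <<'E'
import numpy as np, cv2
from rig import env, imaging
def grab(name):
    ci=imaging.camera_info(name); im,d=imaging.get_image(name)
    R=cv2.Rodrigues(np.array(ci["rvec"],float))[0]; t=np.array(ci["tvec"],float).ravel(); K=np.array(ci["camera_matrix"])
    v,u=np.mgrid[:480,:640]
    P=np.stack([(u-K[0,2])/K[0,0]*d,(v-K[1,2])/K[1,1]*d,d],-1)
    W=(P-t)@R
    W[d==0]=np.nan
    return im,d,W,(K,R,t)
E
python3 - <<'E'
from h import *
s=env.observe(); print(s)
for n in("scene","side","wrist"):
    im,d,W,c=grab(n); cv2.imwrite(f"pics/{n}0.png",im); np.savez(f"{n}0.npz",im=im,d=d,W=W)
    print(n,"cam at",-c[1].T@c[2], c[1][2])
a=[cv2.imread(f"pics/{n}0.png") for n in("scene","side")]
E
```

```text
{'time_s': 0.0, 'q': array([ 6.48414401e+01,  2.18416262e+01,  7.43844505e+01,  3.23079429e-04,
        8.38584152e+01, -1.23336158e+01]), 'qvel': array([ 0.0388997 ,  0.05571809,  0.01814885,  0.12867948,  0.06708403,
       -0.03671522]), 'joint_efforts': array([-5.58244192e-04, -4.48458767e+01, -2.31281537e+01, -1.25761576e-04,
        4.66092446e-03, -4.80631138e-05]), 'position': array([0.12193928, 0.53601425, 0.2307076 ]), 'tool_rot': array([[-9.75052573e-01,  2.21973151e-01, -6.31989009e-04],
       [ 2.21973820e-01,  9.75051716e-01, -1.33238253e-03],
       [ 3.20468818e-04, -1.43942803e-03, -9.99998913e-01]]), 'ft_force': array([-0.13777269, -0.18365305, -1.02086829]), 'wrist_torque': array([0.03402477, 0.02927825, 0.03110518]), 'gripper_force': 0.0, 'grip_width': 0.08531526937000361}
scene cam at [ 1.37457453 -0.34261693  0.86909886] [-0.68305794  0.23744861 -0.69068807]
side cam at [0.14262506 0.50754187 0.83727366] [ 0.3887509  -0.52570835 -0.75663959]
wrist cam at [0.03911556 0.55497027 0.37407139] [ 0.31836665 -0.07352871 -0.94511174]
```

View pics/scene0.png

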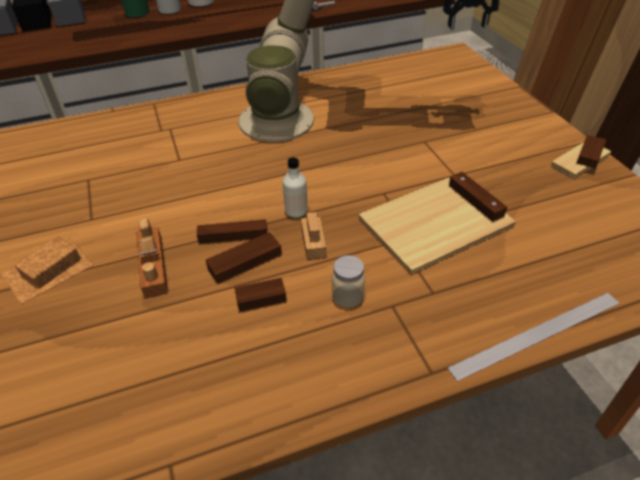

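View pics/side0.png

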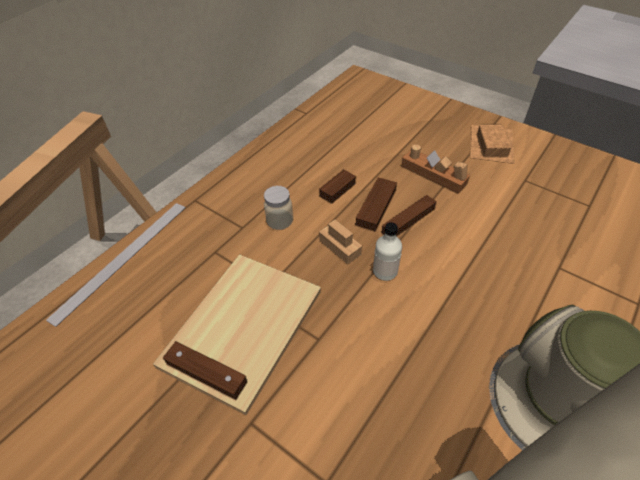

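Scene view: panel at (437,222) with the screwed slat at (478,195); narrow slat (232,231), wide slat (244,257), offcut (261,295), spacer (314,237), glue (295,190), jar (348,282), plane (150,260). The side view agrees.

```bash
cat >> h.py <<'E'
def rect(pts):
    (c,(w,h),a)=cv2.minAreaRect(pts.astype(np.float32)*1000)
    if w<h: w,h,a=h,w,a+90
    return np.round(c,1),round(w,1),round(h,1),round((a+90)%180-90,2)
def blobs(W,lo,hi,minpx=60,reg=None):
    m=np.nan_to_num((W[...,2]>lo)&(W[...,2]<hi)&(np.hypot(W[...,0],W[...,1])>.2)&(np.hypot(W[...,0],W[...,1])<.9)).astype(np.uint8)
    n,l,st,ce=cv2.connectedComponentsWithStats(m,connectivity=4)
    return [(W[l==i],ce[i]) for i in range(1,n) if st[i,4]>=minpx]
E
python3 - <<'E'
from h import *
for n in("scene","side"):
    W=np.load(f"{n}0.npz")["W"]
    W=W.astype(float)
    zz=W[...,2]; print(n,"bench z",np.nanmedian(zz[(abs(zz)<.006)]), "nan",np.isnan(zz).mean())
    for lo,hi in((.012,.0235),(.025,.038),(.041,.055),(.058,.2)):
        for p,c in blobs(W,lo,hi):
            print(n,lo,c.round(),len(p),rect(p[:,:2]),"z",np.percentile(p[:,2],[10,50,90]).round(4))
E
```

```text
scene bench z 0.0004831673387480408 nan 0.004000651041666667
scene 0.012 [572. 162.] 544 (array([514.1, 691.9]), 143.4, 91.8, -73.59) z [0.0157 0.0186 0.0211]
scene 0.012 [431. 224.] 7087 (array([577.8, 223.8]), 306.2, 215.1, -80.71) z [0.0161 0.0185 0.0207]
scene 0.012 [296. 211.] 79 (array([431. , -76.8]), 53.6, 26.5, 72.61) z [0.0132 0.0172 0.0227]
scene 0.012 [233. 235.] 246 (array([ 462.2, -241. ]), 160.6, 14.8, 78.86) z [0.0132 0.0179 0.0223]
scene 0.012 [249. 264.] 256 (array([ 563.3, -226.3]), 158.6, 11.0, -79.76) z [0.0132 0.0176 0.0224]
scene 0.012 [317. 253.] 72 (array([583.7, -80.5]), 44.6, 11.4, 69.48) z [0.0131 0.0176 0.0222]
scene 0.012 [ 56. 269.] 218 (array([ 429.2, -623.3]), 112.0, 30.6, -69.24) z [0.0136 0.0181 0.0224]
scene 0.012 [155. 289.] 93 (array([ 562.5, -424.3]), 56.3, 25.3, -64.19) z [0.0134 0.0187 0.022 ]
scene 0.012 [348. 300.] 117 (array([729.1, -64.5]), 65.9, 27.6, 63.55) z [0.0134 0.0174 0.0229]
scene 0.012 [263. 302.] 174 (array([ 675.9, -229.1]), 99.1, 5.4, 85.29) z [0.0132 0.0173 0.0221]
scene 0.025 [587. 162.] 84 (array([539.6, 682.1]), 49.0, 11.4
[... 4418 characters left out ...]
.5, 52.46) z [0.0419 0.0486 0.054 ]
side 0.041 [341. 238.] 89 (array([530.5, -66.6]), 58.5, 21.2, -7.45) z [0.0433 0.0487 0.0538]
side 0.041 [386. 266.] 99 (array([399.8, -54.7]), 52.9, 19.5, 27.3) z [0.0418 0.0478 0.0532]
side 0.041 [205. 368.] 1812 (array([553.3, 340.6]), 160.4, 41.1, 9.41) z [0.0436 0.0455 0.0473]
side 0.058 [460. 167.] 104 (array([ 403.8, -421. ]), 31.6, 24.5, 2.42) z [0.0612 0.0686 0.0724]
side 0.058 [277. 199.] 594 (array([703.4, -54.7]), 62.8, 61.9, 63.44) z [0.0626 0.0857 0.0884]
side 0.058 [341. 230.] 230 (array([531.3, -69.1]), 59.8, 23.5, -11.52) z [0.0612 0.0647 0.067 ]
side 0.058 [389. 246.] 823 (array([405.9, -64.8]), 56.2, 44.0, 24.47) z [0.0682 0.0993 0.1462]
```

>>> {"method": "arm_command", "body": {
  "turn": [
    [0,0,-0.26],
    [0,0,0],
    [0,0,0],
    [0,0,0],
    [0,0,0],
    [0,0,0],
    [0,0,0],
    [0,0,0],
    [0,0,0],
    [0,0,0],
    [0,0,0],
    [0,0,0]
  ],
  "xyz": [
    [0,0,0],
    [-0.6,-0.58,0],
    [-0.6,-0.58,0],
    [-0.6,-0.58,0],
    [-0.6,-0.58,0],
    [-0.6,-0.58,0],
    [-0.6,-0.58,0],
    [-0.6,-0.58,0],
    [-0.6,-0.58,0],
    [-0.6,-0.58,0],
    [-0.6,-0.58,0],
    [-0.6,-0.58,0]
  ],
  "claw": [60,60,60,60,60,60,60,60,60,60,60,60]
}}

```text
time_s: 1.35
position: [0.3823, 0.1562, 0.2315]
tool_rot: [[-0.98, 0.199, 0.0], [0.199, 0.98, 0.0], [-0.0, 0.0, -1.0]]
ft_force: [0.1, 2.2, 0.5]
grip_width: 0.0601
gripper_force: 0.0
```

>>> {"method": "arm_command", "body": {
  "turn": [
    [0,0,0],
    [0,0,0],
    [0,0,0],
    [0,0,0],
    [0,0,0],
    [0,0,0],
    [0,0,0],
    [0,0,0]
  ],
  "xyz": [
    [-0.6,-0.58,0],
    [-0.6,-0.58,0],
    [-0.6,-0.58,0],
    [-0.5,-0.58,0.1],
    [-0.5,-0.58,0.1],
    [-0.3,-0.4,0],
    [0,0,0],
    [0,0,0]
  ],
  "claw": [45,45,45,45,45,45,45,45]
}}

```text
time_s: 2.15
position: [0.5004, -0.0349, 0.2211]
tool_rot: [[-0.98, 0.2, -0.001], [0.2, 0.98, 0.0], [0.001, 0.0, -1.0]]
ft_force: [0.8, -0.3, 0.1]
grip_width: 0.0451
gripper_force: 0.0
```

```bash
cat >> h.py <<'E'
def state():
    s=env.observe(); R=s["tool_rot"]; az=np.degrees(np.arctan2(R[1,1],R[0,1]))
    print("t",round(s["time_s"],2),"tcp",(s["position"]*1000).round(1),"az",round(az,2),"tilt",np.round(R[:2,2],4),"F",s["ft_force"].round(1),"w",round(s["grip_width"]*1000,1),"gf",round(s["gripper_force"],1),"q",s["q"].round(0))
    return s,az
def to(x,y,z,az=None):
    "rows: total shift in units (tool axes AFTER turning), turn units"
    s,a=state(); az=a if az is None else az
    d=np.array([x,y,z])-s["position"]*1000; r=np.radians(az); c,n=np.cos(r),np.sin(r)
    print("turn total",round((a-az)/5,3),"xyz total",np.round(np.array([-n*d[0]+c*d[1],c*d[0]+n*d[1],-d[2]])/50,3))
def look(name,bands,png=None,minpx=150):
    im,d,W,c=grab(name)
    if png: cv2.imwrite("pics/"+png,im)
    for lo,hi in bands:
        for p,ce in blobs(W,lo,hi,minpx): print(name,lo,ce.round(),len(p),rect(p[:,:2]),"z",np.percentile(p[:,2],[10,50,90]).round(4))
    return im,W
E
python3 - <<'E'
from h import *
state()
look("wrist",((-.005,.005),(.012,.0235),(.025,.038),(.041,.055),(.058,.08)),"w1.png")
to(534.5,-69.2,38,78.5)
E
```

```text
t 2.15 tcp [500.4 -34.9 221.1] az 78.46 tilt [-0.0007  0.0004] F [ 0.8 -0.3  0.1] w 45.1 gf 0.0 q [-18.  17.  83.   0.  80. -96.]
wrist -0.005 [288. 183.] 174700 (array([567. , -76.6]), 802.6, 509.6, 81.66) z [-0.0005  0.0005  0.0015]
wrist -0.005 [187. 460.] 1499 (array([ 810.9, -273.8]), 112.7, 51.3, -44.98) z [-0.0006  0.0003  0.0011]
wrist -0.005 [460. 453.] 1060 (array([862.4,  73.9]), 76.7, 48.2, -4.91) z [-0.0007  0.0002  0.0011]
wrist 0.012 [544. 226.] 39061 (array([583.6, 171.9]), 211.9, 199.3, 9.45) z [0.0175 0.0185 0.0194]
wrist 0.012 [124. 172.] 544 (array([ 429.9, -231.2]), 161.9, 32.1, 64.71) z [0.0132 0.0179 0.0225]
wrist 0.012 [202. 236.] 329 (array([ 509. , -166.5]), 69.3, 34.5, 51.88) z [0.0132 0.0175 0.0223]
wrist 0.012 [177. 347.] 532 (array([ 629.9, -226.9]), 96.7, 2.6, 84.91) z [0.0134 0.018  0.0222]
wrist 0.012 [343. 358.] 368 (array([684.6, -52.1]), 64.0, 24.2, 79.67) z [0.0131 0.0177 0.0223]
wrist 0.025 [ 93. 186.] 6721 (array([ 444.6, -238.2]), 160.6, 34.5, 76.61) z [0.0294 0.0305 0.0314]
wrist 0.025 [297. 232.] 2824 (array([533.8, -70.4]), 100.1, 45.0, -12.
[... 189 characters left out ...]
 18.1, 85.55) z [0.0268 0.03   0.031 ]
wrist 0.025 [343. 366.] 462 (array([687.4, -52.1]), 66.6, 29.1, 79.22) z [0.0264 0.0315 0.0366]
wrist 0.041 [343. 377.] 567 (array([687.6, -54.4]), 67.1, 31.3, 84.73) z [0.0426 0.0482 0.0536]
wrist 0.058 [285. 105.] 208 (array([411.2, -50.2]), 46.2, 12.5, -0.35) z [0.0619 0.072  0.0771]
wrist 0.058 [293. 255.] 1778 (array([533.5, -70.2]), 59.4, 22.1, -12.13) z [0.0668 0.0683 0.0693]
wrist 0.058 [345. 394.] 1278 (array([693.9, -54.4]), 66.5, 40.9, 82.28) z [0.0601 0.066  0.0772]
t 2.2 tcp [500.2 -34.3 221.3] az 78.51 tilt [-0.0004  0.0003] F [ 0.6 -0.1  0.2] w 44.8 gf 0.0 q [-17.  17.  83.   0.  80. -96.]
turn total 0.003 xyz total [-0.81  -0.547  3.665]
```

View pics/w1.png

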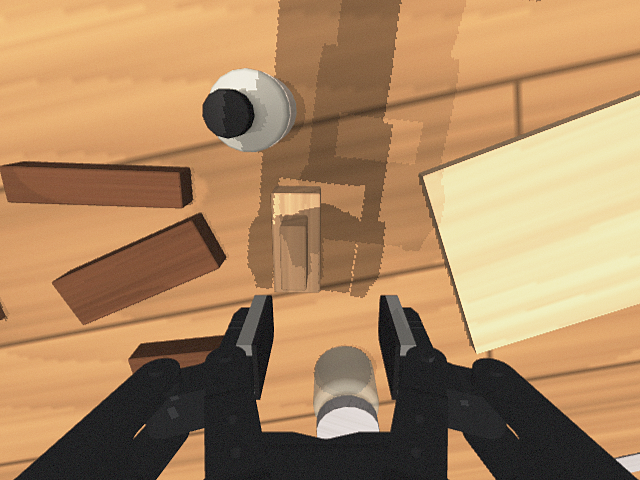

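The wrist view confirms the layout: spacer at (297,240) px → (533.7, −70.3) mm, yaw −12.3°; sizes and heights match the given ones within 1 mm. Now I'll grasp the spacer.

>>> {"method": "arm_command", "body": {
  "turn": [
    [0,0,0.16],
    [0,0,0],
    [0,0,0],
    [0,0,0],
    [0,0,0],
    [0,0,0],
    [0,0,0],
    [0,0,0],
    [0,0,0],
    [0,0,0],
    [0,0,0],
    [0,0,0]
  ],
  "xyz": [
    [0,0,0],
    [-0.41,-0.28,0.4],
    [-0.4,-0.28,0.6],
    [0,0,0.6],
    [0,0,0.6],
    [0,0,0.6],
    [0,0,0.5],
    [0,0,0.32],
    [0,0,0],
    [0,0,0],
    [0,0,0],
    [0,0,0]
  ],
  "claw": [45,45,45,45,45,45,45,45,45,15,15,15],
  "squeeze": 50
}}

```text
time_s: 3.4
position: [0.5348, -0.0707, 0.0416]
tool_rot: [[-0.977, 0.213, 0.002], [0.213, 0.977, -0.001], [-0.002, -0.0, -1.0]]
ft_force: [0.3, 2.2, 5.0]
grip_width: 0.0214
gripper_force: 49.9
```

```bash
python3 - <<'E'
from h import *
W=np.load("scene0.npz")["W"]
# panel target of spacer: panel centre est, yaw 9.45
a=np.radians(9.45); R=np.array([[np.cos(a),-np.sin(a)],[np.sin(a),np.cos(a)]])
pc=np.array([575.5,223.])
for y in(77.5,72,0): print(y,pc+R@[0,y])
t=pc+R@[0,60]; to(t[0],t[1],140,99.45)
E
```

```text
77.5 [562.77551939 299.44826743]
72 [563.67854705 294.02290652]
0 [575.5 223. ]
t 3.4 tcp [534.8 -70.7  41.6] az 77.69 tilt [ 0.0023 -0.0005] F [0.3 2.2 5. ] w 21.4 gf 49.9 q [-20.  33.  91.   0.  56. -98.]
turn total -4.353 xyz total [-1.768  6.861 -1.968]
```

>>> {"method": "arm_command", "body": {
  "turn": [
    [0,0,0],
    [0,0,-0.87],
    [0,0,-0.87],
    [0,0,-0.87],
    [0,0,-0.87],
    [0,0,-0.87]
  ],
  "xyz": [
    [0,0,-0.2],
    [0,0,-0.4],
    [0,0,-0.4],
    [0,0,-0.4],
    [0,0,-0.4],
    [0,0,-0.2]
  ],
  "claw": [15,15,15,15,15,15]
}}

```text
time_s: 4.0
position: [0.5345, -0.071, 0.1429]
tool_rot: [[-0.986, -0.167, 0.003], [-0.167, 0.986, -0.001], [-0.003, -0.002, -1.0]]
ft_force: [0.7, -0.9, -1.9]
grip_width: 0.0212
gripper_force: 49.1
```

>>> {"method": "arm_command", "body": {
  "turn": [
    [0,0,0],
    [0,0,0],
    [0,0,0],
    [0,0,0],
    [0,0,0],
    [0,0,0],
    [0,0,0],
    [0,0,0],
    [0,0,0],
    [0,0,0],
    [0,0,0],
    [0,0,0]
  ],
  "xyz": [
    [-0.18,0.69,0],
    [-0.18,0.69,0],
    [-0.18,0.69,0],
    [-0.18,0.69,0],
    [-0.18,0.69,0],
    [-0.18,0.69,0],
    [-0.18,0.69,0],
    [-0.18,0.69,0],
    [-0.18,0.69,0],
    [-0.15,0.5,0],
    [0,0.15,0],
    [0,0,0]
  ],
  "claw": [15,15,15,15,15,15,15,15,15,15,15,15]
}}

```text
time_s: 5.2
position: [0.5648, 0.2825, 0.1406]
tool_rot: [[-0.986, -0.165, -0.0], [-0.165, 0.986, -0.0], [0.0, -0.0, -1.0]]
ft_force: [-0.4, -0.8, -1.3]
grip_width: 0.021
gripper_force: 49.2
```

```bash
python3 - <<'E'
from h import *
im,W=look("wrist",((.012,.0235),(.041,.055),(.1,.125)),"w2.png")
np.save("w2.npy",W)
state()
E
```

```text
wrist 0.012 [189. 185.] 79058 (array([575.8, 221.5]), 301.2, 210.6, -80.44) z [0.0177 0.0185 0.0194]
wrist 0.041 [414. 219.] 13546 (array([555.3, 340.3]), 159.9, 40.6, 9.61) z [0.0476 0.0485 0.0494]
wrist 0.1 [326. 184.] 965 (array([515.2, 274.1]), 43.9, 1.3, -79.84) z [0.1046 0.1145 0.1229]
t 5.25 tcp [565.  281.6 140.6] az 99.44 tilt [-0.0002 -0.0004] F [ 0.1 -1.  -2.2] w 21.2 gf 49.2 q [ 16.  34.  69.  -0.  77. -84.]
```

View pics/w2.png

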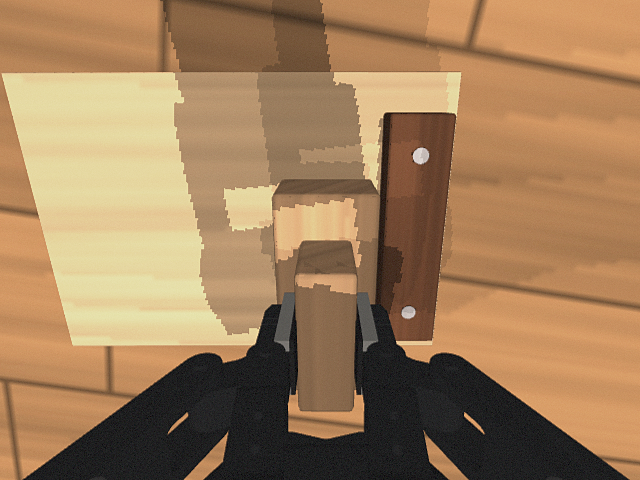

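Panel at (575.4, 221.9), yaw 9.57°; the spacer hangs square in the grip. Lower it beside the screwed slat.

>>> {"method": "arm_command", "body": {
  "turn": [
    [0,0,0],
    [0,0,0],
    [0,0,0],
    [0,0,0],
    [0,0,0],
    [0,0,0],
    [0,0,0],
    [0,0,0],
    [0,0,0],
    [0,0,0]
  ],
  "xyz": [
    [0,0.3,0.3],
    [0,0,0.5],
    [0,0,0.5],
    [0,0,0.2],
    [0,0,0.1],
    [0,0,0],
    [0,0.03,0],
    [0,0.02,0],
    [0,0,0],
    [0,0,0]
  ],
  "claw": [15,15,15,15,15,15,15,15,15,15]
}}

```text
time_s: 6.25
position: [0.5632, 0.2985, 0.0611]
tool_rot: [[-0.986, -0.164, 0.002], [-0.164, 0.986, -0.001], [-0.002, -0.002, -1.0]]
ft_force: [0.2, -4.5, 0.2]
grip_width: 0.0211
gripper_force: 49.7
```

```bash
python3 - <<'E'
from h import *
state()
E
```

```text
t 6.25 tcp [563.2 298.5  61.1] az 99.43 tilt [ 0.0018 -0.0014] F [ 0.2 -4.5  0.2] w 21.1 gf 49.7 q [ 17.  39.  73.  -0.  68. -82.]
```

>>> {"method": "arm_command", "body": {
  "turn": [
    [0,0,0],
    [0,0,0],
    [0,0,0],
    [0,0,0],
    [0,0,0],
    [0,0,0],
    [0,0,1],
    [0,0,1],
    [0,0,1],
    [0,0,1],
    [0,0,1],
    [0,0,1]
  ],
  "xyz": [
    [0,-0.03,0.02],
    [0,0,0],
    [0,0,0],
    [0,0,-0.3],
    [0,0,-0.4],
    [0,0,-0.4],
    [0,0,-0.4],
    [0,0,-0.4],
    [0,0,-0.4],
    [0,0,-0.3],
    [0,0,-0.2],
    [0,0,0]
  ],
  "claw": [40,40,40,40,40,40,50,60,60,60,60,60]
}}

```text
time_s: 7.45
position: [0.5631, 0.2982, 0.2012]
tool_rot: [[-0.935, 0.355, 0.003], [0.355, 0.935, 0.001], [-0.003, 0.002, -1.0]]
ft_force: [0.3, -0.8, -0.5]
grip_width: 0.0598
gripper_force: 0.0
```

>>> {"method": "arm_command", "body": {
  "turn": [
    [0,0,1],
    [0,0,1],
    [0,0,1],
    [0,0,1],
    [0,0,1],
    [0,0,1],
    [0,0,1],
    [0,0,1],
    [0,0,1],
    [0,0,1],
    [0,0,1],
    [0,0,1]
  ],
  "xyz": [
    [0,0,0],
    [0,0,0],
    [0,0,0],
    [0,0,0],
    [0,0,0],
    [0,0,0],
    [0,0,0],
    [0,0,0],
    [0,0,0],
    [0,0,0],
    [0,0,0],
    [0,0,0]
  ],
  "claw": [60,60,60,60,60,60,60,60,60,60,60,60]
}}

```text
time_s: 8.65
position: [0.5626, 0.298, 0.1994]
tool_rot: [[-0.16, 0.987, 0.0], [0.987, 0.16, 0.0], [0.0, 0.0, -1.0]]
ft_force: [-0.3, -0.2, 0.6]
grip_width: 0.0596
gripper_force: 0.0
```

>>> {"method": "arm_command", "body": {
  "turn": [
    [0,0,1],
    [0,0,1],
    [0,0,1],
    [0,0,1],
    [0,0,0.57]
  ],
  "xyz": [
    [0,0,0],
    [0,0,0],
    [0,0,0],
    [0,0,0],
    [0,0,0]
  ],
  "claw": [60,60,60,60,60]
}}

```text
time_s: 9.15
position: [0.5626, 0.298, 0.1994]
tool_rot: [[0.235, 0.972, 0.0], [0.972, -0.235, 0.0], [0.0, -0.0, -1.0]]
ft_force: [-0.3, -0.7, -0.3]
grip_width: 0.0599
gripper_force: 0.0
```

```bash
python3 - <<'E'
from h import *
to(444.6,-238.2,150,-13.4)
E
```

```text
t 9.15 tcp [562.6 298.  199.4] az -13.59 tilt [0.0001 0.0003] F [-0.3 -0.7 -0.3] w 59.9 gf 0.0 q [17. 32. 62.  0. 86. 31.]
turn total -0.038 xyz total [-10.979   0.19    0.989]
```

>>> {"method": "arm_command", "body": {
  "turn": [
    [0,0,0],
    [0,0,0],
    [0,0,0],
    [0,0,0],
    [0,0,0],
    [0,0,0],
    [0,0,0],
    [0,0,0],
    [0,0,0],
    [0,0,0],
    [0,0,0],
    [0,0,0]
  ],
  "xyz": [
    [-0.5,0.1,0],
    [-0.9,0.09,0],
    [-0.9,0,0],
    [-0.9,0,0],
    [-0.9,0,0],
    [-0.9,0,0],
    [-0.9,0,0],
    [-0.9,0,0],
    [-0.9,0,0],
    [-0.9,0,0],
    [-0.9,0,0],
    [-0.9,0,0]
  ],
  "claw": [60,60,60,60,60,60,60,60,60,60,60,60]
}}

```text
time_s: 10.35
position: [0.4507, -0.2118, 0.1997]
tool_rot: [[0.232, 0.973, 0.001], [0.973, -0.232, -0.0], [-0.0, 0.001, -1.0]]
ft_force: [0.5, 0.1, 0.2]
grip_width: 0.0598
gripper_force: 0.0
```

>>> {"method": "arm_command", "body": {
  "turn": [
    [0,0,0],
    [0,0,0],
    [0,0,0],
    [0,0,0]
  ],
  "xyz": [
    [-0.5,0,0.6],
    [-0.08,0,0.6],
    [0,0,0.6],
    [0,0,0]
  ],
  "claw": [60,60,60,60]
}}

```text
time_s: 10.75
position: [0.4431, -0.2374, 0.1066]
tool_rot: [[0.233, 0.973, -0.005], [0.973, -0.233, 0.005], [0.003, -0.006, -1.0]]
ft_force: [-0.6, 0.1, 0.5]
grip_width: 0.0599
gripper_force: 0.0
```

```bash
python3 - <<'E'
from h import *
look("wrist",((.025,.036),))
to(444.6,-238.2,5,-13.4)
E
```

```text
wrist 0.025 [211.  14.] 363 (array([411.3, -97.9]), 34.0, 6.1, 0.72) z [0.0261 0.0304 0.0348]
wrist 0.025 [468. 190.] 23537 (array([ 535.1, -232.7]), 160.1, 54.5, -77.76) z [0.0296 0.0305 0.0314]
wrist 0.025 [634. 190.] 1169 (array([ 628.9, -236.4]), 79.2, 7.2, 89.49) z [0.0257 0.0286 0.0307]
wrist 0.025 [330. 230.] 13106 (array([ 444.9, -238.5]), 159.4, 34.1, 76.41) z [0.0297 0.0306 0.0314]
wrist 0.025 [478. 459.] 1398 (array([ 518.3, -430.2]), 47.2, 31.7, 77.81) z [0.0338 0.0345 0.0352]
t 10.8 tcp [ 444.1 -238.   108.7] az -13.43 tilt [-0.0021  0.002 ] F [-0.2 -0.9 -0.2] w 60.2 gf 0.0 q [-42.  25.  92.   0.  63. -28.]
turn total -0.005 xyz total [-2.000e-03  1.000e-02  2.075e+00]
```

>>> {"method": "arm_command", "body": {
  "turn": [
    [0,0,0.03],
    [0,0,0],
    [0,0,0],
    [0,0,0],
    [0,0,0],
    [0,0,0],
    [0,0,0],
    [0,0,0],
    [0,0,0],
    [0,0,0]
  ],
  "xyz": [
    [0,0.01,0.4],
    [0,0,0.5],
    [0,0,0.5],
    [0,0,0.4],
    [0,0,0.27],
    [0,0,0],
    [0,0,0],
    [0,0,0],
    [0,0,0],
    [0,0,0]
  ],
  "claw": [60,60,60,60,60,60,25,25,25,25],
  "squeeze": 50
}}

```text
time_s: 11.8
position: [0.4459, -0.2391, 0.0076]
tool_rot: [[0.235, 0.972, 0.003], [0.972, -0.235, -0.002], [-0.002, 0.003, -1.0]]
ft_force: [1.4, 0.9, 6.0]
grip_width: 0.0327
gripper_force: 50.6
```

```bash
python3 - <<'E'
from h import *
state()
a=np.radians(9.57);u=np.array([np.cos(a),np.sin(a)]);v=np.array([-np.sin(a),np.cos(a)])
t=np.array([575.4,221.9])+v*14
print(t); to(t[0],t[1],110,-80.43)
E
```

```text
t 11.8 tcp [ 445.9 -239.1    7.6] az -13.57 tilt [ 0.0027 -0.0022] F [1.4 0.9 6. ] w 32.7 gf 50.6 q [-42.  34.  98.   0.  48. -28.]
[573.07246559 235.70516511]
t 11.8 tcp [ 445.9 -239.1    7.6] az -13.57 tilt [ 0.0027 -0.0022] F [1.4 0.9 6. ] w 32.7 gf 50.6 q [-42.  34.  98.   0.  48. -28.]
turn total 13.373 xyz total [ 4.087 -8.942 -2.049]
```

>>> {"method": "arm_command", "body": {
  "turn": [
    [0,0,0],
    [0,0,0],
    [0,0,0],
    [0,0,1],
    [0,0,1],
    [0,0,1],
    [0,0,1],
    [0,0,1],
    [0,0,1],
    [0,0,1],
    [0,0,1],
    [0,0,1]
  ],
  "xyz": [
    [0,0,-0.3],
    [0,0,-0.6],
    [0,0,-0.6],
    [0,0,-0.55],
    [0,0,-0.5],
    [0,0,-0.5],
    [0,0,-0.5],
    [0,0,0],
    [0,0,0],
    [0,0,0],
    [0,0,0],
    [0,0,0]
  ],
  "claw": [25,25,25,25,25,25,25,25,25,25,25,25]
}}

```text
time_s: 13.0
position: [0.4449, -0.2384, 0.1843]
tool_rot: [[0.855, 0.518, 0.001], [0.518, -0.855, -0.001], [0.0, 0.001, -1.0]]
ft_force: [-0.6, 0.4, -1.9]
grip_width: 0.0329
gripper_force: 50.1
```

>>> {"method": "arm_command", "body": {
  "turn": [
    [0,0,1],
    [0,0,1],
    [0,0,1],
    [0,0,1],
    [0,0,0.37],
    [0,0,0],
    [0,0,0],
    [0,0,0],
    [0,0,0],
    [0,0,0],
    [0,0,0],
    [0,0,0]
  ],
  "xyz": [
    [0,0,0],
    [0,0,0],
    [0,0,0],
    [0,0,0],
    [0,0,0],
    [0.34,-0.74,0],
    [0.34,-0.74,0],
    [0.34,-0.74,0],
    [0.34,-0.74,0],
    [0.34,-0.74,0],
    [0.34,-0.74,0],
    [0.34,-0.74,0]
  ],
  "claw": [25,25,25,25,25,25,25,25,25,25,25,25]
}}

```text
time_s: 14.2
position: [0.5193, 0.0384, 0.1844]
tool_rot: [[0.986, 0.166, 0.001], [0.166, -0.986, -0.0], [0.001, 0.0, -1.0]]
ft_force: [0.7, -0.3, -2.1]
grip_width: 0.0329
gripper_force: 50.2
```

>>> {"method": "arm_command", "body": {
  "turn": [
    [0,0,0],
    [0,0,0],
    [0,0,0],
    [0,0,0],
    [0,0,0],
    [0,0,0]
  ],
  "xyz": [
    [0.34,-0.74,0],
    [0.34,-0.74,0],
    [0.34,-0.74,0],
    [0.34,-0.74,0.3],
    [0.34,-0.74,0.6],
    [0,0,0.6]
  ],
  "claw": [25,25,25,25,25,25]
}}

```text
time_s: 14.8
position: [0.5726, 0.2371, 0.1088]
tool_rot: [[0.985, 0.171, 0.003], [0.171, -0.985, 0.002], [0.003, -0.001, -1.0]]
ft_force: [-0.1, -1.3, -2.1]
grip_width: 0.0336
gripper_force: 50.3
```

```bash
python3 - <<'E'
from h import *
im,W=look("wrist",((.012,.0235),(.041,.0565),(.0575,.092)),"w3.png")
a=np.radians(9.57);u=np.array([np.cos(a),np.sin(a)]);v=np.array([-np.sin(a),np.cos(a)])
t=np.array([575.4,221.9])+v*14
to(t[0],t[1],27,-80.43)
E
```

```text
wrist 0.012 [422. 179.] 78536 (array([575.4, 221.7]), 300.4, 210.5, -80.35) z [0.0178 0.0186 0.0195]
wrist 0.012 [219. 346.] 814 (array([476.1, 299.3]), 38.0, 22.2, -11.66) z [0.018  0.0188 0.0196]
wrist 0.012 [630. 462.] 349 (array([421. , -47.1]), 23.8, 5.5, -21.83) z [0.0129 0.0166 0.022 ]
wrist 0.041 [166. 226.] 23147 (array([559.7, 318.1]), 159.0, 85.9, 9.61) z [0.0478 0.049  0.0528]
wrist 0.0575 [206. 270.] 7013 (array([563.3, 298. ]), 60.3, 22.5, 9.82) z [0.0679 0.0863 0.0873]
t 14.85 tcp [569.8 234.5 103.2] az -80.24 tilt [-0.0069 -0.0012] F [-1.9 -0.4 -8.2] w 32.8 gf 50.3 q [11. 35. 74.  0. 72. 92.]
turn total 0.037 xyz total [ 0.069 -0.012  1.524]
```

View pics/w3.png

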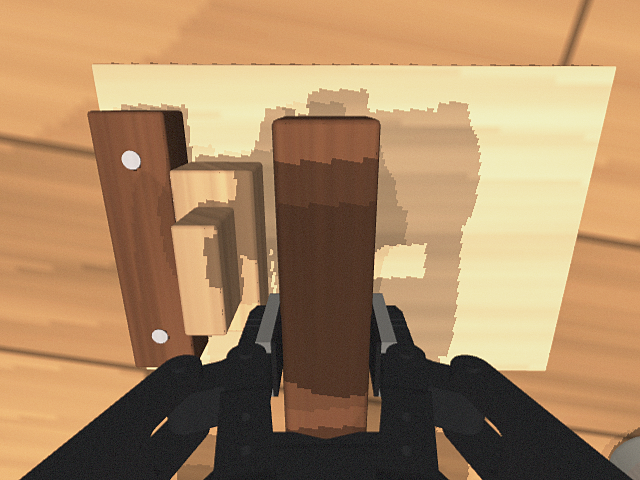

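>>> {"method": "arm_command", "body": {
  "turn": [
    [0,0,0.04],
    [0,0,0],
    [0,0,0],
    [0,0,0],
    [0,0,0],
    [0,0,0],
    [0,0,0],
    [0,0,0],
    [0,0,0]
  ],
  "xyz": [
    [0.07,0.07,0.4],
    [0,0,0.5],
    [0,0,0.3],
    [0,0,0.2],
    [0,0,0.1],
    [0,0,0],
    [0,0,0.01],
    [0,0,0],
    [0,0,0]
  ],
  "claw": [25,25,25,25,25,25,25,42,42]
}}

```text
time_s: 15.75
position: [0.5765, 0.23, 0.0339]
tool_rot: [[0.987, 0.163, 0.001], [0.163, -0.987, 0.0], [0.001, -0.0, -1.0]]
ft_force: [0.2, 0.6, -0.6]
grip_width: 0.0419
gripper_force: 0.0
```

```bash
cat >> h.py <<'E'
_a=np.radians(9.57);U=np.array([np.cos(_a),np.sin(_a)]);V=np.array([-np.sin(_a),np.cos(_a)]);PC=np.array([575.4,221.9])
def pan(xy): d=np.array(xy[:2])-PC; return np.round([d@U,d@V],1)
def pw(x,y): return PC+U*x+V*y
E
python3 - <<'E'
from h import *
s,a=state(); print(pan(s["position"]*1000))
E
```

```text
t 15.75 tcp [576.5 230.   33.9] az -80.62 tilt [0.0014 0.0002] F [ 0.2  0.6 -0.6] w 41.9 gf 0.0 q [11. 40. 77. -0. 63. 91.]
[2.5 7.8]
```

>>> {"method": "arm_command", "body": {
  "turn": [
    [0,0,0],
    [0,0,0],
    [0,0,0],
    [0,0,0],
    [0,0,0],
    [0,0,0],
    [0,0,0]
  ],
  "xyz": [
    [0,0,-0.3],
    [0,0,-0.6],
    [0,0.5,-0.5],
    [0,0.6,0],
    [0,0.2,0],
    [0,0,0],
    [0,0,0]
  ],
  "claw": [42,42,42,10,0,0,0]
}}

```text
time_s: 16.45
position: [0.5865, 0.1664, 0.1028]
tool_rot: [[0.987, 0.163, -0.001], [0.163, -0.987, 0.0], [-0.001, -0.0, -1.0]]
ft_force: [0.1, 0.5, -1.0]
grip_width: 0.0002
gripper_force: 0.0
```

```bash
python3 - <<'E'
from h import *
im,W=look("wrist",((.012,.0235),(.041,.0505),(.0515,.056),(.0575,.075)))
for p,c in blobs(W,.041,.0505,300):
    r=rect(p[:,:2]); print(pan(r[0]),r)
for p,c in blobs(W,.075,.1,300):
    r=rect(p[:,:2]); print("rib",pan(r[0]),r)
s,a=state(); print(pan(s["position"]*1000))
E
```

```text
wrist 0.012 [293. 190.] 87893 (array([577.2, 212.7]), 281.5, 209.9, -80.34) z [0.0178 0.0187 0.0195]
wrist 0.041 [213. 230.] 15447 (array([577.2, 229.1]), 158.2, 34.6, 8.59) z [0.0476 0.0486 0.0495]
wrist 0.041 [ 42. 256.] 9782 (array([558.2, 315.1]), 161.7, 86.5, 5.95) z [0.0445 0.0485 0.0495]
wrist 0.0515 [ 94. 241.] 6621 (array([563.3, 297.7]), 99.8, 45.4, 9.99) z [0.0519 0.0527 0.0537]
wrist 0.0575 [ 86. 264.] 2728 (array([568.1, 289.1]), 62.0, 20.4, 28.09) z [0.0594 0.0668 0.0734]
[3.  6.8] (array([577.2, 229.1]), 158.2, 34.6, 8.59)
[-1.5 94.8] (array([558.2, 315.1]), 161.7, 86.5, 5.95)
rib [ 0.6 77. ] (array([563.2, 297.9]), 60.6, 23.7, 9.31)
t 16.5 tcp [586.4 166.7 102.8] az -80.59 tilt [-0.0009  0.0003] F [ 0.   1.2 -0. ] w 0.1 gf 0.0 q [ 5. 34. 75.  0. 71. 85.]
[  1.7 -56.2]
```

>>> {"method": "arm_command", "body": {
  "turn": [
    [0,0,0.03],
    [0,0,0],
    [0,0,0],
    [0,0,0],
    [0,0,0],
    [0,0,0],
    [0,0,0],
    [0,0,0],
    [0,0,0],
    [0,0,0]
  ],
  "xyz": [
    [0,0,0.5],
    [0,0,0.6],
    [0,0,0.4],
    [0,-0.3,0],
    [0,-0.25,0],
    [0,-0.15,0],
    [0,-0.15,0],
    [0,-0.15,0],
    [0,-0.1,0],
    [0,0,0]
  ],
  "claw": [0,0,0,0,0,0,0,0,0,0]
}}

```text
time_s: 17.5
position: [0.5778, 0.2207, 0.0284]
tool_rot: [[0.987, 0.161, 0.0], [0.161, -0.987, 0.0], [0.0, -0.0, -1.0]]
ft_force: [-0.2, 1.1, -0.3]
grip_width: -0.0001
gripper_force: 0.0
```

```bash
python3 - <<'E'
from h import *
s,a=state(); print(pan(s["position"]*1000))
im,W=look("side",())
for lo,hi in((.038,.0485),(.061,.075)):
  for p,c in blobs(W,lo,hi,150):
    r=rect(p[:,:2]); print(lo,pan(r[0]),r)
E
```

```text
t 17.5 tcp [577.8 220.7  28.4] az -80.74 tilt [0.0003 0.0002] F [-0.2  1.1 -0.3] w -0.1 gf 0.0 q [10. 40. 78.  0. 62. 91.]
[ 2.2 -1.6]
0.038 [-0.4 21.7] (array([571.4, 243.2]), 161.4, 54.1, 9.35)
0.038 [ -1.8 104.2] (array([556.3, 324.4]), 160.7, 75.2, 10.35)
```

>>> {"method": "arm_command", "body": {
  "turn": [
    [0,0,-0.06],
    [0,0,0],
    [0,0,0],
    [0,0,0]
  ],
  "xyz": [
    [0,-0.06,0],
    [0,-0.06,0],
    [0,-0.04,0],
    [0,0,0]
  ],
  "claw": [0,0,0,0]
}}

```text
time_s: 17.95
position: [0.5766, 0.2282, 0.0281]
tool_rot: [[0.986, 0.166, -0.0], [0.166, -0.986, 0.0], [-0.0, -0.0, -1.0]]
ft_force: [0.6, 0.1, 0.1]
grip_width: -0.0001
gripper_force: 0.0
```

>>> {"method": "arm_command", "body": {
  "turn": [
    [0,0,0],
    [0,0,0]
  ],
  "xyz": [
    [0,-0.03,0],
    [0,0,0]
  ],
  "claw": [0,0]
}}

```text
time_s: 18.15
position: [0.5764, 0.2294, 0.0281]
tool_rot: [[0.986, 0.166, 0.0], [0.166, -0.986, -0.0], [-0.0, 0.0, -1.0]]
ft_force: [0.3, -0.7, -0.3]
grip_width: 0.0
gripper_force: 0.3
```

>>> {"method": "arm_command", "body": {
  "turn": [
    [0,0,0],
    [0,0,0]
  ],
  "xyz": [
    [0,-0.02,0],
    [0,0,0]
  ],
  "claw": [0,0]
}}

```text
time_s: 18.35
position: [0.5765, 0.2296, 0.0282]
tool_rot: [[0.986, 0.165, 0.0], [0.165, -0.986, -0.001], [0.0, 0.001, -1.0]]
ft_force: [1.0, -5.6, 0.2]
grip_width: 0.0002
gripper_force: 2.6
```

```bash
python3 - <<'E'
from h import *
s,a=state(); print(pan(s["position"]*1000))
E
```

```text
t 18.35 tcp [576.5 229.6  28.2] az -80.48 tilt [ 0.0003 -0.0014] F [ 1.  -5.6  0.2] w 0.2 gf 2.6 q [11. 40. 78. -0. 62. 91.]
[2.4 7.4]
```

>>> {"method": "arm_command", "body": {
  "turn": [
    [0,0,0],
    [0,0,0],
    [0,0,0]
  ],
  "xyz": [
    [0,-0.03,0],
    [0,-0.02,0],
    [0,0,0]
  ],
  "claw": [0,0,0]
}}

```text
time_s: 18.65
position: [0.5765, 0.2299, 0.0282]
tool_rot: [[0.986, 0.165, 0.0], [0.165, -0.986, -0.005], [-0.001, 0.005, -1.0]]
ft_force: [2.3, -17.1, 1.6]
grip_width: 0.0001
gripper_force: 8.5
```

>>> {"method": "arm_command", "body": {
  "turn": [
    [0,0,0],
    [0,0,0],
    [0,0,0],
    [0,0,0],
    [0,0,0],
    [0,0,0]
  ],
  "xyz": [
    [0,0.1,0],
    [0,0.2,0],
    [0,0,-0.6],
    [0,0,-0.7],
    [0,0,-0.3],
    [0,0,0]
  ],
  "claw": [0,0,0,0,40,40]
}}

```text
time_s: 19.25
position: [0.5793, 0.2182, 0.1105]
tool_rot: [[0.986, 0.166, 0.005], [0.166, -0.986, 0.001], [0.005, -0.0, -1.0]]
ft_force: [0.7, -0.2, -0.3]
grip_width: 0.0282
gripper_force: 0.0
```

```bash
cat >> h.py <<'E'
def slab(W,lo,hi,y0,y1,x1=150):
    d=W[...,:2]*1000-PC; X=d@U; Y=d@V
    m=np.nan_to_num((W[...,2]>lo)&(W[...,2]<hi)&(Y>y0)&(Y<y1)&(abs(X)<x1)).astype(np.uint8)
    m=cv2.morphologyEx(m,cv2.MORPH_OPEN,np.ones((3,3)))
    n,l,st,ce=cv2.connectedComponentsWithStats(m)
    if n<2: print("none"); return
    i=1+np.argmax(st[1:,4]); p=W[l==i]; r=rect(p[:,:2]); 
    print("slab",y0,y1,"panel xy",pan(r[0]),"size",r[1:3],"yaw-panel",round(r[3]-9.57,2),"z",np.median(p[:,2]).round(4),"y 2/98%",np.percentile((p[:,:2]*1000-PC)@V,[1,99]).round(1))
E
python3 - <<'E'
from h import *
im,d,W,c=grab("wrist")
slab(W,.0455,.0505,100,145); slab(W,.0515,.056,50,105,60); slab(W,.075,.095,50,105,60); slab(W,.0455,.0505,5,60)
to(*pw(0,77.5),140,-80.43)
E
```

```text
slab 100 145 panel xy [ -0.  120.3] size (159.4, 40.6) yaw-panel 0.05 z 0.0487 y 2/98% [100.8 139.1]
slab 50 105 panel xy [ 0.5 77.3] size (99.2, 44.3) yaw-panel 0.41 z 0.0527 y 2/98% [55.8 98.4]
slab 50 105 panel xy [ 0.4 77.4] size (60.9, 23.0) yaw-panel 0.05 z 0.0865 y 2/98% [66.3 87.7]
slab 5 60 panel xy [10.8 38.2] size (141.9, 34.7) yaw-panel 0.14 z 0.0486 y 2/98% [21.4 55.2]
t 19.3 tcp [578.4 218.  108.6] az -80.47 tilt [0.0014 0.0006] F [ 0.4 -0.1  0.4] w 35.9 gf 0.0 q [10. 35. 73.  0. 72. 90.]
turn total -0.009 xyz total [-0.047 -1.637 -0.628]
```

>>> {"method": "arm_command", "body": {
  "turn": [
    [0,0,0],
    [0,0,0],
    [0,0,0],
    [0,0,0],
    [0,0,0],
    [0,0,0]
  ],
  "xyz": [
    [0,-0.3,-0.4],
    [0,-0.6,-0.23],
    [-0.03,-0.6,0],
    [0,-0.14,0],
    [0,0,0],
    [0,0,0]
  ],
  "claw": [42,42,42,42,42,42]
}}

```text
time_s: 19.9
position: [0.5631, 0.2978, 0.1385]
tool_rot: [[0.986, 0.165, -0.002], [0.165, -0.986, -0.001], [-0.002, 0.001, -1.0]]
ft_force: [0.3, -0.2, 0.6]
grip_width: 0.0419
gripper_force: 0.0
```

```bash
python3 - <<'E'
from h import *
im,d,W,c=grab("wrist")
slab(W,.0455,.0505,5,60); slab(W,.0515,.056,50,105,60)
to(*pw(0.3,77.4),61,-80.43)
E
```

```text
slab 5 60 panel xy [ 2.1 38.1] size (159.3, 34.3) yaw-panel 0.09 z 0.0486 y 2/98% [21.9 54.8]
slab 50 105 panel xy [ 0.8 77.6] size (98.9, 44.2) yaw-panel -0.27 z 0.0527 y 2/98% [56.  99.3]
t 19.95 tcp [563.4 297.6 138.8] az -80.53 tilt [-0.0013 -0.0006] F [-0.7 -0.5  0.2] w 42.0 gf 0.0 q [17. 35. 68. -0. 78. 98.]
turn total -0.02 xyz total [-0.009 -0.015  1.556]
```

Narrow slat is at panel (2.1, 38.1), yaw 0.1°. Pick the spacer straight up out of the gap.

>>> {"method": "arm_command", "body": {
  "turn": [
    [0,0,-0.02],
    [0,0,0],
    [0,0,0],
    [0,0,0],
    [0,0,0],
    [0,0,0],
    [0,0,0],
    [0,0,0],
    [0,0,0],
    [0,0,0]
  ],
  "xyz": [
    [0,-0.01,0.4],
    [0,0,0.5],
    [0,0,0.4],
    [0,0,0.2],
    [0,0,0.06],
    [0,0,0],
    [0,0,0],
    [0,0,0],
    [0,0,0],
    [0,0,0]
  ],
  "claw": [42,42,42,42,42,42,15,15,15,15],
  "squeeze": 50
}}

```text
time_s: 20.95
position: [0.5639, 0.2988, 0.0629]
tool_rot: [[0.986, 0.167, 0.002], [0.167, -0.986, -0.0], [0.002, 0.001, -1.0]]
ft_force: [0.3, -4.6, 6.2]
grip_width: 0.021
gripper_force: 51.8
```

```bash
python3 - <<'E'
from h import *
s,a=state(); print(pan(s["position"]*1000))
E
```

```text
t 20.95 tcp [563.9 298.8  62.9] az -80.37 tilt [ 0.0022 -0.0003] F [ 0.3 -4.6  6.2] w 21.0 gf 51.8 q [17. 39. 73. -0. 68. 98.]
[ 1.4 77.8]
```

>>> {"method": "arm_command", "body": {
  "turn": [
    [0,0,0],
    [0,0,0],
    [0,0,0],
    [0,0,0],
    [0,0,0],
    [0,0,0],
    [0,0,0],
    [0,0,0],
    [0,0,0]
  ],
  "xyz": [
    [0,0.01,-0.1],
    [0,0,-0.3],
    [0,0,-0.5],
    [0,0,-0.3],
    [0,0.5,0],
    [0,0.6,0],
    [-0.02,0.5,0],
    [0,0,0],
    [0,0,0]
  ],
  "claw": [15,15,15,15,15,15,15,15,15]
}}

```text
time_s: 21.85
position: [0.5755, 0.2198, 0.1217]
tool_rot: [[0.986, 0.166, -0.0], [0.166, -0.986, 0.001], [-0.0, -0.001, -1.0]]
ft_force: [0.4, 0.5, -1.1]
grip_width: 0.0207
gripper_force: 50.9
```

```bash
python3 - <<'E'
from h import *
im,d,W,c=grab("wrist")
slab(W,.0455,.0505,5,60); slab(W,.0455,.0505,100,145)
to(*pw(0.5,-1.8),63.5,-80.43)
s=env.observe(); print(pan(s["position"]*1000))
E
```

```text
slab 5 60 panel xy [ 2.5 38. ] size (158.7, 34.4) yaw-panel 0.12 z 0.0486 y 2/98% [21.7 54.4]
slab 100 145 panel xy [-1.000e-01  1.203e+02] size (159.5, 40.6) yaw-panel 0.07 z 0.0487 y 2/98% [100.4 139. ]
t 21.9 tcp [575.4 220.3 121.7] az -80.36 tilt [-0.0003  0.0006] F [ 0.3 -0.1 -1.7] w 21.4 gf 50.9 q [10. 34. 73.  0. 74. 90.]
turn total 0.014 xyz total [0.015 0.005 1.164]
[-0.2 -1.5]
```

>>> {"method": "arm_command", "body": {
  "turn": [
    [0,0,0],
    [0,0,0],
    [0,0,0],
    [0,0,0],
    [0,0,0],
    [0,0,0]
  ],
  "xyz": [
    [0.01,0.01,0.3],
    [0,0,0.4],
    [0,0,0.3],
    [0,0,0.15],
    [0,0,0],
    [0,0,0]
  ],
  "claw": [15,15,15,15,15,15]
}}

```text
time_s: 22.5
position: [0.5763, 0.22, 0.0645]
tool_rot: [[0.986, 0.168, 0.001], [0.168, -0.986, 0.0], [0.001, -0.0, -1.0]]
ft_force: [-0.4, -0.4, -2.3]
grip_width: 0.0207
gripper_force: 51.0
```

```bash
python3 - <<'E'
from h import *
to(*pw(0.5,-1.8),63.2,-80.43)
s=env.observe(); print(pan(s["position"]*1000))
E
```

```text
t 22.5 tcp [576.3 220.   64.5] az -80.33 tilt [0.0006 0.0004] F [-0.4 -0.4 -2.3] w 20.7 gf 51.0 q [10. 37. 76.  0. 66. 90.]
turn total 0.02 xyz total [-0.001 -0.005  0.027]
[ 0.6 -2. ]
```

>>> {"method": "arm_command", "body": {
  "turn": [
    [0,0,0],
    [0,0,0],
    [0,0,0],
    [0,0,0],
    [0,0,0],
    [0,0,0],
    [0,0,0],
    [0,0,-1],
    [0,0,-1],
    [0,0,-1],
    [0,0,-1],
    [0,0,-1]
  ],
  "xyz": [
    [0,0,0.03],
    [0,0,0],
    [0,0,0],
    [0,0,-0.3],
    [0,0,-0.5],
    [0,0,-0.5],
    [0,0,-0.5],
    [0,0,-0.5],
    [0,0,-0.4],
    [0,0,0],
    [0,0,0],
    [0,0,0]
  ],
  "claw": [15,40,40,40,40,40,50,76,76,76,76,76]
}}

```text
time_s: 23.7
position: [0.5762, 0.2193, 0.1981]
tool_rot: [[0.821, 0.571, 0.001], [0.571, -0.821, 0.0], [0.001, 0.0, -1.0]]
ft_force: [-0.0, -0.2, 0.0]
grip_width: 0.0759
gripper_force: 0.0
```

>>> {"method": "arm_command", "body": {
  "turn": [
    [0,0,-1],
    [0,0,-1],
    [0,0,-1],
    [0,0,-1],
    [0,0,-1],
    [0,0,-1],
    [0,0,-1],
    [0,0,-1],
    [0,0,-1],
    [0,0,-1],
    [0,0,-1],
    [0,0,-1]
  ],
  "xyz": [
    [0,0,0],
    [0,0,0],
    [0,0,0],
    [0,0,0],
    [0,0,0],
    [0,0,0],
    [0,0,0],
    [0,0,0],
    [0,0,0],
    [0,0,0],
    [0,0,0],
    [0,0,0]
  ],
  "claw": [76,76,76,76,76,76,76,76,76,76,76,76]
}}

```text
time_s: 24.9
position: [0.5762, 0.2193, 0.198]
tool_rot: [[-0.084, 0.996, 0.0], [0.996, 0.084, 0.0], [0.0, 0.001, -1.0]]
ft_force: [-1.0, -1.3, 0.4]
grip_width: 0.0763
gripper_force: 0.0
```

>>> {"method": "arm_command", "body": {
  "turn": [
    [0,0,-1],
    [0,0,-0.52],
    [0,0,0]
  ],
  "xyz": [
    [0,0,0],
    [0,0,0],
    [0,0,0]
  ],
  "claw": [76,76,76]
}}

```text
time_s: 25.2
position: [0.5762, 0.2193, 0.1979]
tool_rot: [[-0.212, 0.977, 0.0], [0.977, 0.212, 0.0], [-0.0, 0.0, -1.0]]
ft_force: [-0.1, -0.7, 0.1]
grip_width: 0.0757
gripper_force: 0.0
```

```bash
python3 - <<'E'
from h import *
to(535,-232.7,150,12.2)
E
```

```text
t 25.2 tcp [576.2 219.3 197.9] az 12.24 tilt [0.0004 0.0001] F [-0.1 -0.7  0.1] w 75.7 gf 0.0 q [10. 30. 66.  0. 84. -2.]
turn total 0.009 xyz total [-8.661 -2.717  0.958]
```

>>> {"method": "arm_command", "body": {
  "turn": [
    [0,0,0],
    [0,0,0],
    [0,0,0],
    [0,0,0],
    [0,0,0],
    [0,0,0],
    [0,0,0],
    [0,0,0],
    [0,0,0],
    [0,0,0],
    [0,0,0],
    [0,0,0]
  ],
  "xyz": [
    [-0.45,-0.15,0],
    [-0.8,-0.25,0],
    [-0.8,-0.25,0],
    [-0.8,-0.25,0],
    [-0.8,-0.25,0],
    [-0.8,-0.25,0],
    [-0.8,-0.25,0],
    [-0.8,-0.25,0],
    [-0.8,-0.25,0],
    [-0.8,-0.25,0],
    [-0.7,-0.22,0.3],
    [-0.31,-0.1,0.5]
  ],
  "claw": [76,76,76,76,76,76,76,76,76,76,76,76]
}}

```text
time_s: 26.4
position: [0.5352, -0.2363, 0.1586]
tool_rot: [[-0.208, 0.978, 0.003], [0.978, 0.208, -0.003], [-0.004, 0.003, -1.0]]
ft_force: [0.5, 0.1, -0.1]
grip_width: 0.076
gripper_force: 0.0
```

>>> {"method": "arm_command", "body": {
  "turn": [
    [0,0,0],
    [0,0,0],
    [0,0,0],
    [0,0,0]
  ],
  "xyz": [
    [0,0,0.5],
    [0,0,0.4],
    [0,0,0],
    [0,0,0]
  ],
  "claw": [76,76,76,76]
}}

```text
time_s: 26.8
position: [0.5353, -0.2328, 0.1133]
tool_rot: [[-0.211, 0.977, 0.001], [0.977, 0.211, -0.0], [-0.0, 0.0, -1.0]]
ft_force: [0.5, -0.4, 0.3]
grip_width: 0.076
gripper_force: 0.0
```

```bash
python3 - <<'E'
from h import *
look("wrist",((.025,.036),))
to(535,-232.7,5,12.2)
E
```

```text
wrist 0.025 [326. 225.] 19855 (array([ 535.1, -233.1]), 160.3, 54.1, -77.78) z [0.0297 0.0306 0.0314]
wrist 0.025 [503. 262.] 9358 (array([ 651.4, -227.9]), 99.9, 45.0, 84.92) z [0.0294 0.0304 0.0312]
wrist 0.025 [243. 437.] 465 (array([ 504.3, -408.5]), 28.7, 12.6, -2.88) z [0.0262 0.0312 0.0346]
wrist 0.025 [135. 457.] 221 (array([ 426.8, -436.4]), 27.1, 12.0, 67.0) z [0.034  0.0346 0.0353]
t 26.85 tcp [ 535.6 -232.9  114. ] az 12.21 tilt [ 0.0017 -0.0012] F [-0.9  0.2  0.7] w 75.5 gf 0.0 q [-35.  31.  79.   0.  70. -47.]
turn total 0.002 xyz total [ 0.007 -0.01   2.179]
```

>>> {"method": "arm_command", "body": {
  "turn": [
    [0,0,0],
    [0,0,0],
    [0,0,0],
    [0,0,0],
    [0,0,0],
    [0,0,0],
    [0,0,0],
    [0,0,0],
    [0,0,0],
    [0,0,0],
    [0,0,0]
  ],
  "xyz": [
    [0,-0.01,0.4],
    [0,0,0.5],
    [0,0,0.5],
    [0,0,0.5],
    [0,0,0.3],
    [0,0,0],
    [0,0,0],
    [0,0,0],
    [0,0,0],
    [0,0,0],
    [0,0,0]
  ],
  "claw": [76,76,76,76,76,76,45,45,45,45,45],
  "squeeze": 60
}}

```text
time_s: 27.95
position: [0.5355, -0.2334, 0.0046]
tool_rot: [[-0.212, 0.977, 0.003], [0.977, 0.212, -0.002], [-0.003, 0.002, -1.0]]
ft_force: [0.1, 0.9, 6.7]
grip_width: 0.053
gripper_force: 64.5
```

```bash
python3 - <<'E'
from h import *
t=pw(0,-82); to(t[0],t[1],110,-80.43)
E
```

```text
t 27.95 tcp [ 535.5 -233.4    4.6] az 12.23 tilt [ 0.003  -0.0021] F [0.1 0.9 6.7] w 53.0 gf 64.5 q [-35.  39.  85.   0.  55. -47.]
turn total 18.532 xyz total [ 2.301 -7.206 -2.108]
```

>>> {"method": "arm_command", "body": {
  "turn": [
    [0,0,0],
    [0,0,0],
    [0,0,0],
    [0,0,1],
    [0,0,1],
    [0,0,1],
    [0,0,1],
    [0,0,1],
    [0,0,1],
    [0,0,1],
    [0,0,1],
    [0,0,1]
  ],
  "xyz": [
    [0,0,-0.3],
    [0,0,-0.6],
    [0,0,-0.6],
    [0,0,-0.6],
    [0,0,-0.6],
    [0,0,-0.4],
    [0,0,-0.2],
    [0,0,0],
    [0,0,0],
    [0,0,0],
    [0,0,0],
    [0,0,0]
  ],
  "claw": [45,45,45,45,45,45,45,45,45,45,45,45]
}}

```text
time_s: 29.15
position: [0.5344, -0.2327, 0.1683]
tool_rot: [[0.544, 0.839, 0.0], [0.839, -0.544, -0.0], [-0.0, 0.001, -1.0]]
ft_force: [-0.5, 0.0, -1.8]
grip_width: 0.053
gripper_force: 63.8
```

>>> {"method": "arm_command", "body": {
  "turn": [
    [0,0,1],
    [0,0,1],
    [0,0,1],
    [0,0,1],
    [0,0,1],
    [0,0,1],
    [0,0,1],
    [0,0,1],
    [0,0,1],
    [0,0,0.53],
    [0,0,0],
    [0,0,0]
  ],
  "xyz": [
    [0,0,0],
    [0,0,0],
    [0,0,0],
    [0,0,0],
    [0,0,0],
    [0,0,0],
    [0,0,0],
    [0,0,0],
    [0,0,0],
    [0,0,0],
    [0.2,-0.6,0],
    [0.24,-0.75,0]
  ],
  "claw": [45,45,45,45,45,45,45,45,45,45,45,45]
}}

```text
time_s: 30.35
position: [0.5448, -0.1628, 0.1681]
tool_rot: [[0.987, 0.164, 0.001], [0.164, -0.987, -0.0], [0.0, 0.001, -1.0]]
ft_force: [1.5, 0.3, -2.9]
grip_width: 0.0529
gripper_force: 63.9
```

>>> {"method": "arm_command", "body": {
  "turn": [
    [0,0,0],
    [0,0,0],
    [0,0,0],
    [0,0,0],
    [0,0,0],
    [0,0,0],
    [0,0,0],
    [0,0,0],
    [0,0,0],
    [0,0,0],
    [0,0,0]
  ],
  "xyz": [
    [0.24,-0.75,0],
    [0.24,-0.75,0],
    [0.24,-0.75,0],
    [0.24,-0.75,0],
    [0.24,-0.75,0],
    [0.24,-0.75,0],
    [0.24,-0.75,0.2],
    [0.18,-0.6,0.4],
    [0,0,0.6],
    [0,0,0],
    [0,0,0]
  ],
  "claw": [45,45,45,45,45,45,45,45,45,45,45]
}}

```text
time_s: 31.45
position: [0.5881, 0.141, 0.1085]
tool_rot: [[0.986, 0.166, 0.0], [0.166, -0.986, -0.0], [0.0, 0.0, -1.0]]
ft_force: [0.6, -1.1, -1.4]
grip_width: 0.053
gripper_force: 64.2
```

```bash
python3 - <<'E'
from h import *
im,d,W,c=grab("wrist")
slab(W,.0455,.0505,5,60); slab(W,.0455,.0505,100,145); slab(W,.0515,.056,-30,28,60);slab(W,.075,.095,-30,25,60)
t=pw(0,-82); to(t[0],t[1],23.6,-80.43)
E
```

```text
slab 5 60 panel xy [ 1.9 37.8] size (159.7, 35.0) yaw-panel -0.03 z 0.0487 y 2/98% [21.2 54. ]
slab 100 145 panel xy [-28.3 105.8] size (109.7, 28.6) yaw-panel -10.85 z 0.0487 y 2/98% [100.2 127.1]
slab -30 28 panel xy [-0.4 -2.7] size (99.6, 44.2) yaw-panel 0.63 z 0.0527 y 2/98% [-24.1  18.6]
slab -30 25 panel xy [-0.  -2.5] size (60.4, 22.8) yaw-panel 0.1 z 0.0864 y 2/98% [-13.7   7.8]
t 31.5 tcp [588.7 140.7 109.3] az -80.47 tilt [ 0.0021 -0.    ] F [-0.4  0.5 -1.7] w 52.8 gf 64.2 q [ 2. 33. 76. -0. 71. 83.]
turn total -0.008 xyz total [ 0.008 -0.005  1.714]
```

>>> {"method": "arm_command", "body": {
  "turn": [
    [0,0,0],
    [0,0,0],
    [0,0,0],
    [0,0,0],
    [0,0,0],
    [0,0,0],
    [0,0,0]
  ],
  "xyz": [
    [0,0,0.4],
    [0,0,0.5],
    [0,0,0.4],
    [0,0,0.25],
    [0,0,0.13],
    [0,0,0],
    [0,0,0]
  ],
  "claw": [45,45,45,45,45,45,45]
}}

```text
time_s: 32.2
position: [0.5887, 0.1412, 0.0248]
tool_rot: [[0.986, 0.166, 0.002], [0.166, -0.986, 0.0], [0.002, 0.0, -1.0]]
ft_force: [-0.5, -0.5, -1.8]
grip_width: 0.0529
gripper_force: 64.4
```

```bash
python3 - <<'E'
from h import *
t=pw(0,-82); to(t[0],t[1],23.6,-80.43)
E
```

```text
t 32.2 tcp [588.7 141.2  24.8] az -80.43 tilt [0.0019 0.0001] F [-0.5 -0.5 -1.8] w 52.9 gf 64.4 q [ 2. 39. 80.  0. 60. 83.]
turn total -0.001 xyz total [0.006 0.005 0.024]
```

>>> {"method": "arm_command", "body": {
  "turn": [
    [0,0,0],
    [0,0,0],
    [0,0,0],
    [0,0,0],
    [0,0,0],
    [0,0,0],
    [0,0,0],
    [0,0,0],
    [0,0,0],
    [0,0,0],
    [0,0,0]
  ],
  "xyz": [
    [0,0,0.02],
    [0,0,0],
    [0,0,0],
    [0,0,-0.3],
    [0,0,-0.6],
    [0,0,-0.6],
    [0,0.5,-0.1],
    [0,0.5,0],
    [0,0.1,0],
    [0,0,0],
    [0,0,0]
  ],
  "claw": [45,63,63,63,63,63,30,0,0,0,0]
}}

```text
time_s: 33.3
position: [0.597, 0.0877, 0.1026]
tool_rot: [[0.986, 0.167, -0.0], [0.167, -0.986, 0.0], [-0.0, -0.0, -1.0]]
ft_force: [0.1, 0.0, 0.3]
grip_width: -0.0002
gripper_force: 0.0
```

```bash
python3 - <<'E'
from h import *
im,d,W,c=grab("wrist")
slab(W,.0455,.0505,5,60); slab(W,.0455,.0505,-120,-35); slab(W,.0515,.056,-30,28,60);slab(W,.075,.095,-30,25,60)
t=pw(0,-135); to(t[0],t[1],28,-80.43)
E
```

```text
slab 5 60 panel xy [ 1.9 37.4] size (159.1, 35.1) yaw-panel -0.12 z 0.0487 y 2/98% [20.7 53.5]
slab -120 -35 panel xy [  0.5 -81.6] size (157.5, 54.3) yaw-panel -0.01 z 0.0487 y 2/98% [-108.2  -55.7]
slab -30 28 panel xy [-0.3 -2.6] size (99.4, 45.1) yaw-panel 0.12 z 0.0527 y 2/98% [-24.3  18.3]
slab -30 25 panel xy [-0.5 -2.8] size (61.0, 23.7) yaw-panel -0.59 z 0.0863 y 2/98% [-14.1   7.5]
t 33.35 tcp [596.9  87.9 102.6] az -80.38 tilt [-0.0004  0.0002] F [-0.2  0.6 -0.2] w -0.1 gf 0.0 q [-3. 34. 76.  0. 70. 78.]
turn total 0.01 xyz total [ 0.021 -0.014  1.491]
```

>>> {"method": "arm_command", "body": {
  "turn": [
    [0,0,0],
    [0,0,0],
    [0,0,0],
    [0,0,0],
    [0,0,0],
    [0,0,0],
    [0,0,0],
    [0,0,0],
    [0,0,0],
    [0,0,0],
    [0,0,0]
  ],
  "xyz": [
    [0.02,0,0.5],
    [0,0,0.6],
    [0,0,0.39],
    [0,-0.2,0],
    [0,-0.08,0],
    [0,-0.1,0],
    [0,-0.1,0],
    [0,-0.1,0],
    [0,-0.1,0],
    [0,-0.06,0],
    [0,0,0]
  ],
  "claw": [0,0,0,0,0,0,0,0,0,0,0]
}}

```text
time_s: 34.45
position: [0.5919, 0.1242, 0.0282]
tool_rot: [[0.986, 0.167, -0.0], [0.167, -0.986, 0.0], [-0.0, -0.0, -1.0]]
ft_force: [1.0, 0.6, 0.6]
grip_width: -0.0001
gripper_force: 0.0
```

```bash
python3 - <<'E'
from h import *
im,d,W,c=grab("wrist")
slab(W,.0455,.0505,5,60); slab(W,.0455,.0505,-120,-31); slab(W,.075,.095,-30,25,60)
t=pw(0,-92.5); to(t[0],t[1],28,-80.43)
s=env.observe(); print(pan(s["position"]*1000))
E
```

```text
slab 5 60 panel xy [49.5 10.2] size (6.2, 0.6) yaw-panel -88.43 z 0.048 y 2/98% [ 7.2 12.8]
slab -120 -31 panel xy [ 25.9 -61.5] size (107.7, 60.9) yaw-panel 0.19 z 0.0487 y 2/98% [-84.8 -32.3]
slab -30 25 panel xy [ 1.2 -9.8] size (58.4, 16.1) yaw-panel -8.18 z 0.0845 y 2/98% [-14.3  -1. ]
t 34.5 tcp [591.8 124.   28.1] az -80.41 tilt [-0.0004  0.0003] F [-0.8 -0.2 -0.1] w 0.3 gf 0.0 q [ 1. 39. 80.  0. 61. 81.]
turn total 0.004 xyz total [ 0.002 -0.134  0.001]
[ -0.1 -99.2]
```

>>> {"method": "arm_command", "body": {
  "turn": [
    [0,0,0],
    [0,0,0],
    [0,0,0],
    [0,0,0],
    [0,0,0]
  ],
  "xyz": [
    [0,-0.05,0],
    [0,-0.05,0],
    [0,-0.03,0],
    [0,0,0],
    [0,0,0]
  ],
  "claw": [0,0,0,0,0]
}}

```text
time_s: 35.0
position: [0.5909, 0.1303, 0.0281]
tool_rot: [[0.986, 0.166, -0.0], [0.166, -0.986, 0.0], [-0.0, -0.0, -1.0]]
ft_force: [-0.6, 0.2, 0.9]
grip_width: -0.0002
gripper_force: 0.0
```

```bash
python3 - <<'E'
from h import *
s,a=state(); print(pan(s["position"]*1000))
im,d,W,c=grab("side")
cv2.imwrite("pics/s2.png",cv2.resize(im[230:430,130:350],None,fx=3,fy=3,interpolation=cv2.INTER_CUBIC))
E
```

```text
t 35.0 tcp [590.9 130.3  28.1] az -80.42 tilt [-0.0002  0.0002] F [-0.6  0.2  0.9] w -0.2 gf 0.0 q [ 1. 39. 80.  0. 61. 82.]
[  0.  -92.9]
```

View pics/s2.png

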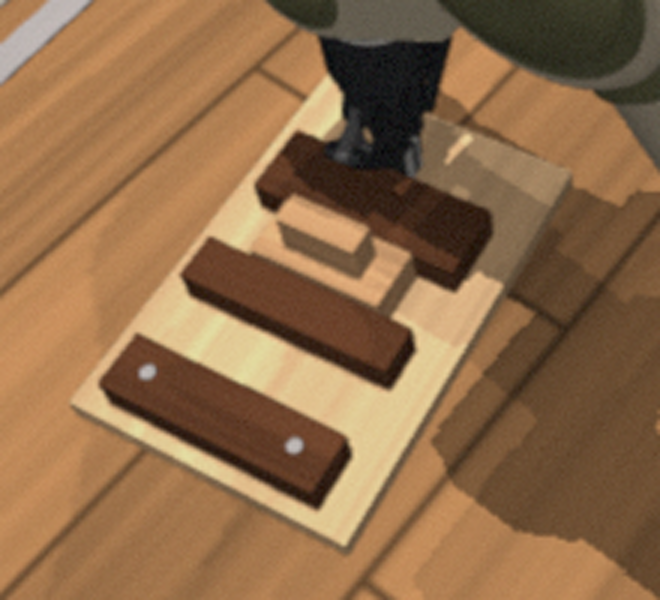

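The side crop shows the row: screwed slat (225,420), narrow (300,315), spacer (335,250), wide (375,210), with the wide slat against the spacer. Back off and measure.

>>> {"method": "arm_command", "body": {
  "turn": [
    [0,0,0],
    [0,0,0],
    [0,0,0],
    [0,0,0],
    [0,0,0],
    [0,0,0],
    [0,0,0],
    [0,0,0],
    [0,0,0],
    [0,0,0]
  ],
  "xyz": [
    [0,0.1,0],
    [0,0.15,0],
    [0,0,-0.6],
    [0,0,-0.7],
    [0,0,-0.7],
    [0,-0.4,-0.2],
    [0,-0.7,0],
    [0,-0.65,0],
    [0,-0.3,0],
    [0,0,0]
  ],
  "claw": [0,0,0,0,20,42,42,42,42,42]
}}

```text
time_s: 36.05
position: [0.5757, 0.2198, 0.1381]
tool_rot: [[0.986, 0.168, -0.0], [0.168, -0.986, -0.0], [-0.0, 0.0, -1.0]]
ft_force: [0.8, -0.5, 0.3]
grip_width: 0.042
gripper_force: 0.0
```

```bash
python3 - <<'E'
from h import *
im,d,W,c=grab("wrist")
slab(W,.0455,.0505,100,145);slab(W,.0455,.0505,5,60); slab(W,.0455,.0505,-120,-27); slab(W,.0515,.056,-30,28,60);slab(W,.075,.095,-30,25,60)
t=pw(-0.3,-2.5); to(t[0],t[1],63,-80.43)
E
```

```text
slab 100 145 panel xy [ -0.3 120.2] size (160.1, 40.3) yaw-panel 0.01 z 0.0487 y 2/98% [100.3 139. ]
slab 5 60 panel xy [ 1.9 38. ] size (159.4, 34.3) yaw-panel 0.09 z 0.0486 y 2/98% [21.2 54.3]
slab -120 -27 panel xy [ -0.2 -53. ] size (159.9, 52.0) yaw-panel 0.0 z 0.0486 y 2/98% [-77.9 -27.5]
slab -30 28 panel xy [-0.1 -2.1] size (98.8, 44.2) yaw-panel 0.17 z 0.0527 y 2/98% [-23.8  19.4]
slab -30 25 panel xy [-0.1 -2.3] size (60.4, 22.1) yaw-panel 0.31 z 0.0865 y 2/98% [-13.    8.4]
t 36.1 tcp [576.  218.6 138. ] az -80.37 tilt [-0.0001 -0.0005] F [-0.3  0.1  0.1] w 41.8 gf 0.0 q [10. 33. 72. -0. 76. 90.]
turn total 0.012 xyz total [-0.007 -0.018  1.5  ]
```

>>> {"method": "arm_command", "body": {
  "turn": [
    [0,0,0],
    [0,0,0],
    [0,0,0],
    [0,0,0],
    [0,0,0],
    [0,0,0]
  ],
  "xyz": [
    [0,0,0.4],
    [0,0,0.5],
    [0,0,0.4],
    [0,0,0.2],
    [0,0,0],
    [0,0,0]
  ],
  "claw": [42,42,42,42,42,42]
}}

```text
time_s: 36.7
position: [0.5766, 0.2183, 0.0639]
tool_rot: [[0.986, 0.166, 0.001], [0.166, -0.986, 0.0], [0.001, 0.0, -1.0]]
ft_force: [0.1, -0.1, 0.0]
grip_width: 0.0418
gripper_force: 0.0
```

```bash
python3 - <<'E'
from h import *
s,a=state(); print(pan(s["position"]*1000))
im,d,W,c=grab("wrist")
slab(W,.075,.095,-30,25,60)
s,a=state(); print(pan(s["position"]*1000))
E
```

```text
t 36.7 tcp [576.6 218.3  63.9] az -80.46 tilt [0.0011 0.0001] F [ 0.1 -0.1  0. ] w 41.8 gf 0.0 q [10. 37. 76. -0. 66. 90.]
[ 0.6 -3.8]
slab -30 25 panel xy [-0.3 -2.3] size (61.2, 22.2) yaw-panel 0.04 z 0.0866 y 2/98% [-13.    8.4]
t 36.75 tcp [576.7 218.5  64.3] az -80.45 tilt [0.0019 0.0002] F [-0.3  0.4  0.6] w 42.1 gf 0.0 q [10. 37. 76. -0. 66. 90.]
[ 0.7 -3.6]
```

>>> {"method": "arm_command", "body": {
  "turn": [
    [0,0,0],
    [0,0,0],
    [0,0,0],
    [0,0,0],
    [0,0,0],
    [0,0,0],
    [0,0,0]
  ],
  "xyz": [
    [0,-0.03,0.01],
    [0,0,0],
    [0,0,0],
    [0,0,0],
    [0,0,0],
    [0,0,0],
    [0,0,0]
  ],
  "claw": [40,32,27,24,18,18,18],
  "squeeze": 40
}}

```text
time_s: 37.45
position: [0.5758, 0.2204, 0.0628]
tool_rot: [[0.986, 0.166, 0.0], [0.166, -0.986, 0.0], [0.0, -0.0, -1.0]]
ft_force: [-1.8, -0.3, 1.7]
grip_width: 0.0211
gripper_force: 41.9
```

```bash
python3 - <<'E'
from h import *
s,a=state(); print(pan(s["position"]*1000))
E
```

```text
t 37.45 tcp [575.8 220.4  62.8] az -80.42 tilt [0.0002 0.0001] F [-1.8 -0.3  1.7] w 21.1 gf 41.9 q [10. 37. 77.  0. 66. 90.]
[ 0.1 -1.6]
```

>>> {"method": "arm_command", "body": {
  "turn": [
    [0,0,0],
    [0,0,0],
    [0,0,0],
    [0,0,0],
    [0,0,0],
    [0,0,0],
    [0,0,0]
  ],
  "xyz": [
    [0,0,-0.1],
    [0,0,-0.2],
    [0,0,-0.4],
    [0,0,-0.5],
    [0,0,-0.5],
    [0,0,-0.2],
    [0,0,0]
  ],
  "claw": [18,18,18,18,18,18,18]
}}

```text
time_s: 38.15
position: [0.5761, 0.2204, 0.1591]
tool_rot: [[0.986, 0.166, 0.003], [0.166, -0.986, 0.0], [0.003, 0.0, -1.0]]
ft_force: [0.2, -1.3, -2.4]
grip_width: 0.0212
gripper_force: 41.4
```

```bash
python3 - <<'E'
from h import *
im,d,W,c=grab("wrist")
slab(W,.0455,.0505,100,145);slab(W,.0455,.0505,5,60); slab(W,.0455,.0505,-120,-10)
to(555,-20,46,-80.43)
E
```

```text
slab 100 145 panel xy [  0.2 120.1] size (159.5, 40.2) yaw-panel 0.01 z 0.0486 y 2/98% [100.4 139.1]
slab 5 60 panel xy [ 2.2 38.1] size (159.3, 34.2) yaw-panel 0.04 z 0.0486 y 2/98% [21.6 54.5]
slab -120 -10 panel xy [  0.3 -52. ] size (158.5, 54.2) yaw-panel 0.02 z 0.0486 y 2/98% [-78. -26.]
t 38.2 tcp [575.6 220.3 157.6] az -80.42 tilt [0.0002 0.    ] F [ 0.7  0.4 -1.9] w 21.1 gf 41.4 q [10. 32. 70. -0. 78. 90.]
turn total 0.002 xyz total [-1.204  4.671  2.232]
```

Gaps now measure 82.0 and 90.1 mm centre to centre. Carry the spacer to the bench.

>>> {"method": "arm_command", "body": {
  "turn": [
    [0,0,0],
    [0,0,0],
    [0,0,0],
    [0,0,0],
    [0,0,0],
    [0,0,0],
    [0,0,0],
    [0,0,0],
    [0,0,0],
    [0,0,0],
    [0,0,0],
    [0,0,0]
  ],
  "xyz": [
    [-0.1,0.4,0],
    [-0.19,0.7,0],
    [-0.19,0.7,0],
    [-0.18,0.7,0],
    [-0.18,0.7,0],
    [-0.18,0.7,0],
    [-0.18,0.67,0.1],
    [0,0.1,0.5],
    [0,0,0.6],
    [0,0,0.6],
    [0,0,0.4],
    [0,0,0]
  ],
  "claw": [18,18,18,18,18,18,18,18,18,18,18,18]
}}

```text
time_s: 39.4
position: [0.5539, -0.0197, 0.0447]
tool_rot: [[0.986, 0.166, -0.005], [0.166, -0.986, 0.001], [-0.005, -0.002, -1.0]]
ft_force: [-0.1, 0.3, -0.7]
grip_width: 0.0213
gripper_force: 43.9
```

>>> {"method": "arm_command", "body": {
  "turn": [
    [0,0,0],
    [0,0,0]
  ],
  "xyz": [
    [0,0,0],
    [0,0,0]
  ],
  "claw": [18,18]
}}

```text
time_s: 39.6
position: [0.5551, -0.0198, 0.0472]
tool_rot: [[0.986, 0.166, -0.001], [0.166, -0.986, 0.0], [-0.001, -0.0, -1.0]]
ft_force: [0.5, 0.9, -2.1]
grip_width: 0.0215
gripper_force: 43.9
```

Still about 2.5 mm above the bench; set it down, release and retreat upwards.

>>> {"method": "arm_command", "body": {
  "turn": [
    [0,0,0],
    [0,0,0],
    [0,0,0],
    [0,0,0],
    [0,0,0],
    [0,0,0],
    [0,0,0],
    [0,0,0],
    [0,0,0],
    [0,0,0],
    [0,0,0],
    [0,0,0]
  ],
  "xyz": [
    [0,0,0.03],
    [0,0,0.03],
    [0,0,0],
    [0,0,0],
    [0,0,0],
    [0,0,-0.2],
    [0,0,-0.5],
    [0,0,-0.7],
    [0,0,-0.7],
    [0,0,-0.7],
    [0,0,-0.3],
    [0,0,0]
  ],
  "claw": [18,18,18,42,42,42,42,42,42,42,42,42]
}}

```text
time_s: 40.8
position: [0.5562, -0.02, 0.2027]
tool_rot: [[0.986, 0.167, 0.006], [0.167, -0.986, -0.001], [0.005, 0.002, -1.0]]
ft_force: [-0.4, -0.5, 0.0]
grip_width: 0.0419
gripper_force: 0.0
```

>>> {"method": "arm_command", "body": {
  "turn": [
    [0,0,0],
    [0,0,0],
    [0,0,0],
    [0,0,0],
    [0,0,0]
  ],
  "xyz": [
    [-0.5,0,-0.2],
    [-0.5,0,0],
    [-0.3,0,0],
    [0,0,0],
    [0,0,0]
  ],
  "claw": [42,42,42,42,42]
}}

```text
time_s: 41.3
position: [0.4914, -0.0307, 0.2093]
tool_rot: [[0.986, 0.166, -0.0], [0.166, -0.986, 0.0], [-0.0, -0.0, -1.0]]
ft_force: [-0.1, -0.2, 0.1]
grip_width: 0.042
gripper_force: 0.0
```

```bash
python3 - <<'E'
from h import *
state()
im,W=look("wrist",((.025,.0385),(.0455,.0505),(.06,.072)),"w9.png")
slab(W,.0455,.0505,5,60); slab(W,.0455,.0505,-120,-10)
im,W=look("scene",((.025,.0385),(.06,.072)),"sc9.png",100)
E
```

```text
t 41.3 tcp [491.4 -30.7 209.3] az -80.44 tilt [-0.0004  0.0002] F [-0.1 -0.2  0.1] w 42.0 gf 0.0 q [-17.  17.  85.   0.  78.  63.]
wrist 0.025 [127.  75.] 1284 (array([565.1, 140.2]), 113.2, 3.3, 8.95) z [0.0263 0.0318 0.0372]
wrist 0.025 [594.  43.] 6286 (array([ 652.7, -221.8]), 89.8, 44.7, 85.22) z [0.0292 0.0304 0.0315]
wrist 0.025 [ 10. 109.] 1019 (array([531.2, 235.7]), 73.6, 3.5, 9.57) z [0.0261 0.0308 0.0365]
wrist 0.025 [326. 120.] 4416 (array([554.9, -19.7]), 99.5, 45.2, 9.68) z [0.0335 0.0345 0.0355]
wrist 0.025 [352. 269.] 318 (array([430. , -66.9]), 52.9, 18.7, -73.64) z [0.0262 0.032  0.0374]
wrist 0.0455 [82. 76.] 11249 (array([558.4, 166. ]), 108.6, 55.4, 9.59) z [0.0475 0.0486 0.0495]
wrist 0.06 [325. 130.] 2528 (array([554.7, -19.6]), 59.9, 22.0, 10.05) z [0.0675 0.0685 0.0695]
wrist 0.06 [354. 286.] 379 (array([430.2, -65.5]), 51.9, 17.9, -69.63) z [0.0613 0.0662 0.0711]
slab 5 60 panel xy [-71.1  21.4] size (15.5, 4.4) yaw-panel -16.75 z 0.0476 y 2/98% [20.1 24.2]
slab -120 -10 panel xy [-26.2 -52.4] size (108.5, 55.4) yaw-panel 0.1 z 0.0486 y 2/98% [-78.8 -26.2]

[... 363 characters left out ...]
[0.0263 0.0319 0.037 ]
scene 0.025 [338. 238.] 417 (array([558.2, -19.9]), 101.5, 46.5, 10.25) z [0.0288 0.0339 0.0366]
scene 0.025 [153. 264.] 820 (array([ 478.5, -426.1]), 183.2, 50.7, -3.27) z [0.0308 0.034  0.0362]
scene 0.025 [ 46. 259.] 1272 (array([ 400.7, -638.5]), 110.6, 73.4, -54.7) z [0.0306 0.0351 0.0373]
scene 0.025 [260. 291.] 871 (array([ 654.8, -227.2]), 99.5, 49.1, 84.11) z [0.0279 0.0302 0.0323]
scene 0.025 [348. 296.] 142 (array([728.7, -64.3]), 65.4, 28.3, 64.5) z [0.0264 0.0316 0.0366]
scene 0.06 [338. 223.] 230 (array([557.7, -19.7]), 62.4, 23.2, 8.69) z [0.0628 0.0678 0.07  ]
scene 0.06 [349. 283.] 205 (array([723. , -60.9]), 64.5, 36.1, 63.86) z [0.0614 0.0657 0.0701]
```

View pics/sc9.png

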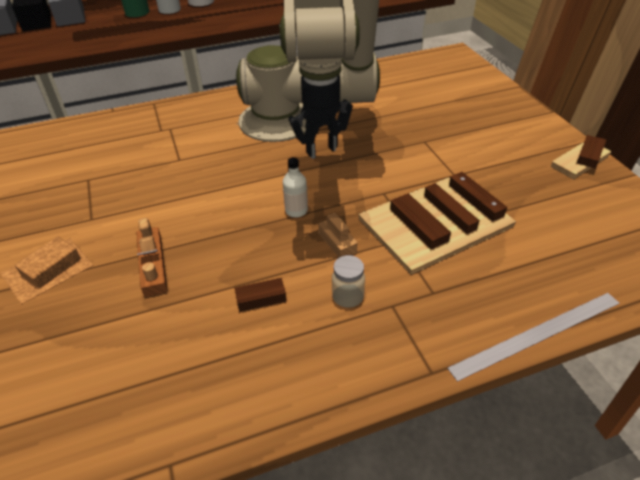

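The picture shows the three slats evenly spaced on the panel ((478,195), (451,208), (420,220)) and the spacer upright on the bench at (338,235). The offcut, glue, jar and plane have not moved, and the gripper is clear.

```bash
python3 -c "
from rig import env
print(env.close_job())"
```

```text
the job is handed in; nothing more can be done
None
```

I handed the job in at about 41 s: both slats lie flat and square on the panel, at 82.0 mm (screwed to narrow) and 90.1 mm (narrow to wide) between centres by the wrist camera, against targets of 82 and 89. The spacer stands upright on the bench, the bystanders are where they were, and the hand-in call returned no verdict.

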